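# Hang a new label roll on the printer's roll stand

## Task

Load the label printer: take the loose spindle, run its bar right through the core of the large label roll that stands on its rim on the desk, lift the roll on the bar, and set the spindle down in both slots of the roll stand at the back of the printer, so that the roll hangs on it between the two cheeks. The labels are thermal paper that marks when pressed, so do not touch the roll itself with the gripper or arm. Leave everything else on the desk where it is.

Things in the scene. Friction and masses are not known exactly. Their poses are not given: they have to be found in the camera images.
- roll_center (a point): Centre of the label roll, white paper on a brown cardboard core, the one roll that stands on its rim: 84 mm diameter, 57 mm wide, through bore 26 mm diameter, about 0.24 kg. Own y axis: along the bore, which is level, 41 mm above the desk. The bore's ends are alike. The rim is faintly faceted, so the roll stays put, but a push of 0.5 N can move it.
- spindle_grip (a point): Centre of the spindle's grip, a flat black block 50 mm long, 16 wide, 30 high, its centre 15 mm above the desk. The spindle, 0.09 kg, lies loose. Own x: from the grip to the bar's tip; own z: up as it lies. From 25 to 29 mm along x is a stop flange 40 mm wide and 36 high, then the bar. Grip, flange and bar are flush underneath: the bar's axis runs 9 mm below this point.
- bar_mid (a point): Middle of the spindle's square aluminium bar, on its axis: 83 mm from the centre of the grip along own x and 9 mm lower. The bar is 12 x 12 mm and reaches from 54 mm behind this point (flange face) to 54 mm ahead of it (tip; the last 2 mm are 8 x 8 mm). Same axes as the grip.
- cradle (a point): On the fixed roll stand, midway between its two upright steel cheeks, where the axis of a seated bar runs, 68 mm above the desk. Own y: from slot to slot (the bar lies along it, either way round); own x: towards the printer. The cheeks are 5 mm thick, 56 mm wide, 38 to 43 mm either side of this point along y. Base plate 110 x 150 x 6 mm.
- slot (a point): Floor of the slot in the cheek on own +y side of the stand, 62 mm above the desk, 40.5 mm from the middle; the other cheek has the same at -y. Slots are open at the top and 16 mm wide; flared lips widen them from 76 mm above the desk to about 36 mm at 91 mm above the desk, the stand's highest point. Same axes as the cradle point.
- printer_top (a point): Centre of the top of the fixed label printer, 145 mm above the desk; the printer is 200 mm along own x and 150 mm along own y, its rear 135 mm from the stand's middle. Same axes as the cradle point.
- radio: Black hand-held radio upright in its desk charger: charger 80 x 56 mm and 40 mm high, radio to 145 mm, aerial to 200 mm. Origin: centre of its underside. Loose, to be left alone. It stands about 100 mm from the label roll's centre, off one end of the bore (either end), and leaves no room for a hand there.
- notes: Yellow sticky-note pad 76 x 76 x 12 mm lying flat off the other end of the label roll. Origin: centre of its underside. Loose, to be left alone.
- till_roll: Smaller paper roll lying flat on its side: 76 mm diameter, 57 mm high, hole 14 mm. Origin: centre of its underside. Not wanted here, to be left alone.
- tape: Black desk tape dispenser 150 x 62 x 88 mm. Origin: centre of its underside; long along own x. To be left alone.
- stapler: Black stapler 145 x 34 mm, 48 mm high, on the desk in front of the stand. Origin: centre of its underside; long along own x. To be left alone.
- mug: White mug 80 mm diameter, 95 mm high, handle to own +y. Origin: centre of its underside. To be left alone.
Not all that is in view belongs to the job. Leave any green look-alike of the part that bears roll_center alone.

How it is judged:
By the outcome, as a careful person would: the job done as asked, in the order asked, and still so for the second after the job is handed in, with the robot touching nothing.
It also fails if it takes over 54 s, if anything falls off the work surface, if the arm or the gripper's body presses on something with over 40 N, if the wrist force passes 120 N, or if a joint passes its speed limit or range.

## Robot

A 7-joint arm with a two-finger parallel gripper is mounted at the origin on the work surface. World frame = base frame: x ahead of the robot, y to its left, z up, the work surface at z = 0. Lengths are in m, angles in rad, forces in N, time in s.
With the tool pointing down it reaches from about 0.4 to 0.875 m from the base axis. Payload 19.3 kg.
Tool frame: the origin (TCP) lies on the centre line of the jaws, within the pads' length; the fingertips stand 8 mm ahead of it and the grasp point (between the pads) lies 11 mm behind it (bot.tip_extent is the distance from the TCP to the fingertips, in m); x points along the fingers, y is the direction in which the jaws open and shut, and the axes are right-handed (so a half turn about x gives the same grasp; the last joint's range is limited). The gripper opens to 85 mm and grips with 20 to 120 N. Pads are 22 mm wide; open, the fingers measure 114 mm over their backs; the gripper's body (76 mm by 85 mm) begins 54 mm behind the grasp point. The pads swing forward as they close: fully open they stand 13 mm farther back than shut.
Start: joints at [1.066, 0.521, -0.036, 1.599, 0.021, 1.021, -0.113], TCP at [0.263, -0.567, 0.206] pointing down, gripper open.
Joint ranges: [-2.91, 2.91], [-0.3, 2.13], [-1.5, 1.42], [0.17, 2.43], [-1.26, 4.41], [0.16, 1.93], [-2.52, 2.52]. Speed limits (rad/s): [1.89, 1.89, 2.39, 2.39, 3.01, 3.01, 3.01].

## Interface

Orientations are given as [roll, pitch, yaw] about the fixed x, y, z axes, in that order (R = Rz(yaw) Ry(pitch) Rx(roll)).
In Python, from workcell import sensors, imaging, order, bot gives the robot as it stands.
- The arm moves only by the tool arm_command, never from a script. Its argument "commands" is a list of rows, each an object of numbers: "dx", "dy", "dz": the shift along the tool's x, y, z in cm; "twist": the turn about the tool's x in rad. A call has 1 to 12 rows; each row is the pose to reach, as a shift and turn from the pose measured when the call began, along the tool's axes at that moment; what a row does not reach only later rows make up. A row lasts 1/12 s, in which the tool goes at most 41.7 mm and 7.16 degrees, less where a joint would pass 70% of its speed; a pose out of reach is approached as far as the arm can. A call with a gripper value outside its range is refused whole. "grip" is the closure, from -1 (fully open) to 1 (shut), set as the call begins (left out, the last holds). The fingers move at their own pace and stop on an object; "squeeze" is the grip in N (left out, the last holds). Time passes only in rows, so rows that repeat a pose let the fingers close. It gives the time, the measured TCP pose, the force and the opening at its end, in the units of the state.
- sensors.observe(): the state, without advancing time (a new reading comes with each control period).
- imaging.grab_frame(name): name is "scene" or "top"; returns the picture (400x640x3 uint8, red, green, blue); there is no depth.
- imaging.camera_info(name): a dict with "fx", "fy", "cx", "cy" (pixels), "dist_coeffs" ([k1, k2, p1, p2, k3] as OpenCV has them; the pictures are not rectified), "origin" and "attitude" of the camera in the world. Camera axes: x right, y down, z forward; pixel columns grow to the right and rows downward; lengths in m; the calibration is good to about 2 mm. A picture is of the moment at which its call begins. camera_info takes no time and is no camera call.
- order.job_done(): hands the job in, once; it reports no verdict.
The state is a dict: "clock": time; "qpos": joint angles; "qd": joint speeds; "joint_efforts": joint torques, N m; "position": TCP position; "tool_rot": TCP orientation; "force": force on the tool from outside, world axes, zero at the start; "moment": the same for the moment, N m; "grip_width": finger opening in m.
Only numpy, scipy, OpenCV 4.12 (cv2) and the standard library are available. Lean on these libraries where they do the work, as an engineer would, in place of code of your own. Each camera call takes 0.05 s, during which the arm holds its last target.

## Working session

There is one attempt and no reset: what is moved stays moved. The work goes in short steps, Python scripts to look and compute and a tool call to move; the robot and the scene stay as the last step left them, time stands still between calls to the robot, and variables do not carry over. Pictures are saved under pics/ and viewed, and the job is handed in when it is done.

Besides the shell and the picture viewer there is one more tool, called after "Emit:" as name(argument=value, ...) on one line, values as JSON. arm_command: Moves the arm, as the interface text tells. Its arguments: {"type":"object","properties":{"commands":{"type":"array"},"grip":{"type":"number"},"squeeze":{"type":"number"}},"required":["commands"]}

```bash
mkdir -p pics; ls; python3 - <<'E'
from workcell import sensors, imaging, order, bot
import cv2
print(sensors.observe())
for n in("scene","top"):
    im=imaging.grab_frame(n); cv2.imwrite(f"pics/{n}0.png",im[:,:,::-1]); print(imaging.camera_info(n))
print([a for a in dir(bot) if a[0]!='_'])
E
```

```text
pics
{'clock': 0.0, 'qpos': array([ 1.06578291,  0.52206268, -0.03634304,  1.59999208,  0.02117657,
        1.02113662, -0.11279222]), 'qd': array([-8.14550582e-05, -7.53331762e-04,  4.00677522e-04, -3.84819897e-04,
       -2.55799169e-04,  1.85837146e-03,  5.59495310e-04]), 'joint_efforts': array([-1.65227789e-04, -9.27116847e+01,  1.97999910e+00, -3.69929731e+01,
        1.79258821e-02,  8.17714288e-03, -4.68872429e-05]), 'position': array([ 0.2630938 , -0.5665084 ,  0.20550096]), 'tool_rot': array([-1.52113607,  1.56958151,  2.05526883]), 'force': array([ 0.08847523,  0.32388917, -0.30476913]), 'moment': array([-0.02528492,  0.05103084, -0.00960918]), 'grip_width': 0.08553665596237549}
{'fx': 436.964735245542, 'fy': 436.964735245542, 'cx': 328.4437879542277, 'cy': 199.17378683400864, 'dist_coeffs': array([-0.06408876,  0.        ,  0.        ,  0.        ,  0.        ]), 'origin': array([ 1.1039394 , -0.17677724,  1.03993111]), 'attitude': array([-2.60371256, -0.01129936,  1.27633469])}
{'fx': 472.3596712487447, 'fy': 472.3596712487447, 'cx': 320.7306576895493, 'cy': 197.08397744489557, 'dist_coeffs': array([-0.09804336,  0.        ,  0.        ,  0.        ,  0.        ]), 'origin': array([ 0.46165598, -0.0091843 ,  1.29131121]), 'attitude': array([-3.05296882,  0.00310009, -1.55483759])}
['IKError', 'tip_extent']
```

View pics/scene0.png

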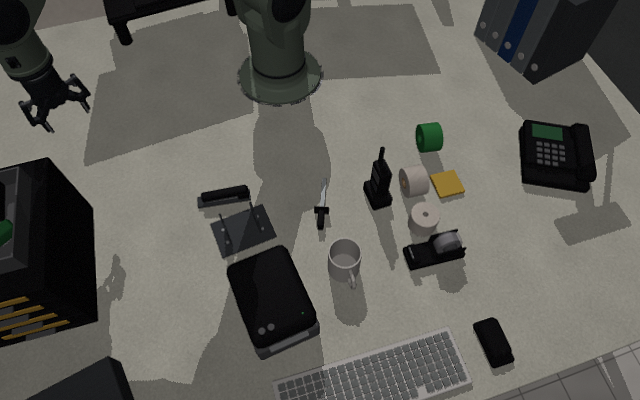

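View pics/top0.png

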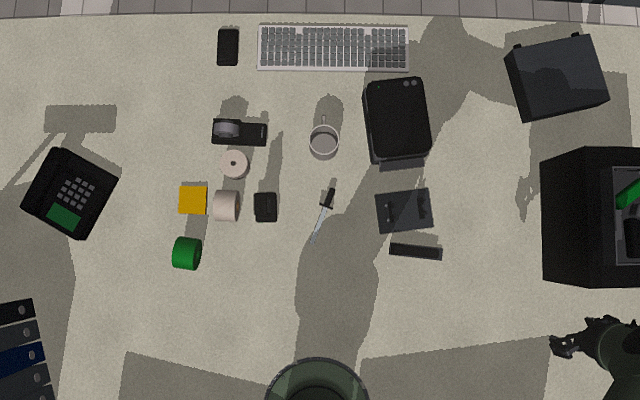

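```bash
cat > h.py <<'E'
import numpy as np, cv2
from scipy.spatial.transform import Rotation as R
from workcell import sensors, imaging
def cam(n):
    c=imaging.camera_info(n); K=np.array([[c['fx'],0,c['cx']],[0,c['fy'],c['cy']],[0,0,1]])
    return K,c['dist_coeffs'],c['origin'],R.from_euler('xyz',c['attitude']).as_matrix()
def proj(n,P):
    K,d,o,A=cam(n); Q=(np.atleast_2d(P)-o)@A
    return cv2.projectPoints(Q.reshape(-1,1,3),np.zeros(3),np.zeros(3),K,d)[0].reshape(-1,2)
def back(n,uv,z):
    K,d,o,A=cam(n); uv=np.array(uv,float).reshape(-1,1,2)
    r=cv2.undistortPoints(uv,K,d).reshape(-1,2); r=np.c_[r,np.ones(len(r))]@A.T
    z=np.broadcast_to(z,len(r)); return o+r*((z-o[2])/r[:,2])[:,None]
def crop(src,x0,y0,w,h,s,out):
    im=cv2.imread(src) if isinstance(src,str) else src
    c=cv2.resize(im[y0:y0+h,x0:x0+w],None,fx=s,fy=s,interpolation=cv2.INTER_CUBIC)
    c=cv2.convertScaleAbs(c,alpha=1.5,beta=20)
    for u in range((x0+9)//10*10,x0+w,10):
        cv2.line(c,((u-x0)*s,0),((u-x0)*s,6),(0,0,255),1); cv2.putText(c,str(u),((u-x0)*s,16),0,.35,(0,0,255),1)
    for v in range((y0+9)//10*10,y0+h,10):
        cv2.line(c,(0,(v-y0)*s),(6,(v-y0)*s),(0,0,255),1); cv2.putText(c,str(v),(8,(v-y0)*s+4),0,.35,(0,0,255),1)
    cv2.imwrite(out,c)
E
python3 - <<'E'
from h import *
crop("pics/top0.png",170,180,70,70,8,"pics/c_roll_t.png")
crop("pics/top0.png",295,175,60,75,8,"pics/c_sp_t.png")
crop("pics/top0.png",360,155,90,75,8,"pics/c_st_t.png")
crop("pics/scene0.png",355,120,115,115,6,"pics/c_roll_s.png")
crop("pics/scene0.png",300,170,40,65,8,"pics/c_sp_s.png")
crop("pics/scene0.png",190,175,95,85,7,"pics/c_st_s.png")
E
```

```text
(no output)
```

View pics/c_roll_t.png

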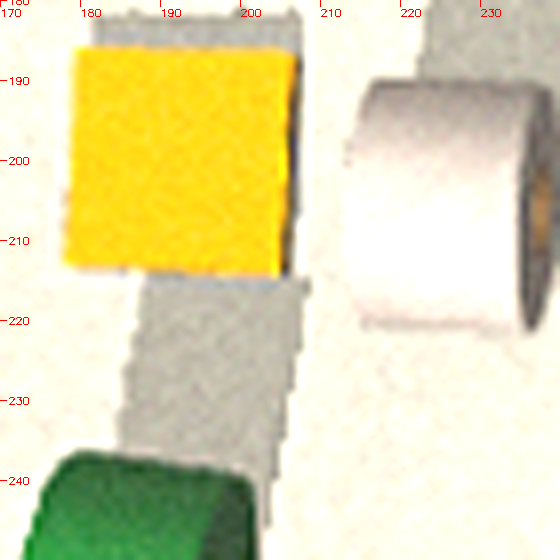

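View pics/c_sp_t.png

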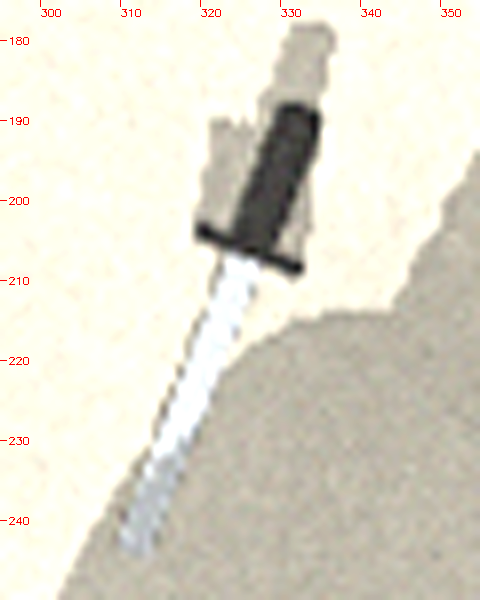

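View pics/c_st_t.png

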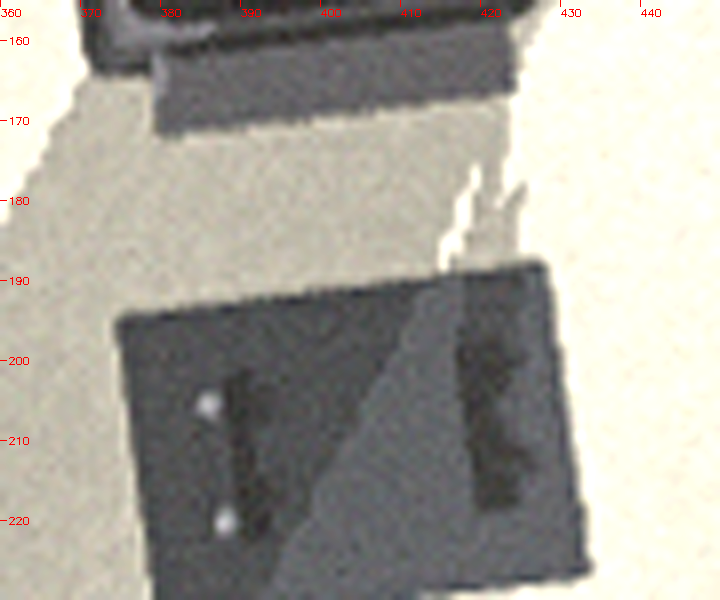

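View pics/c_roll_s.png

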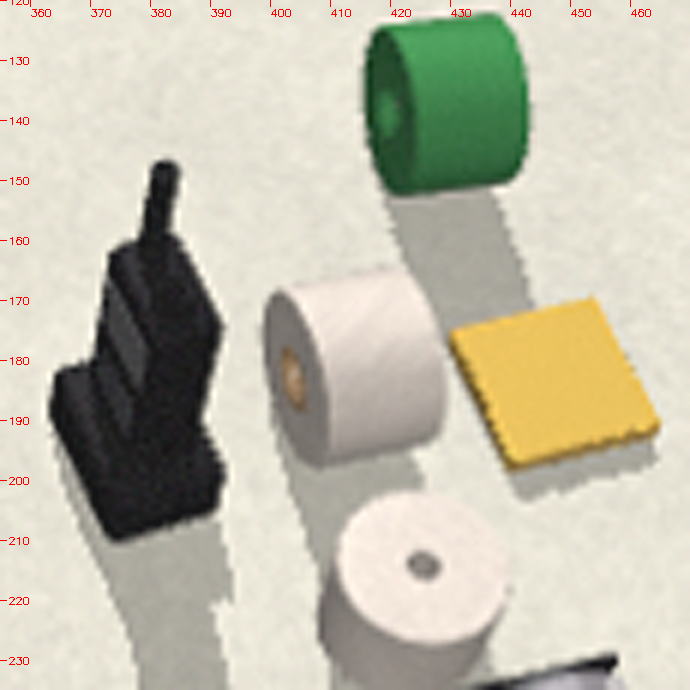

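View pics/c_sp_s.png

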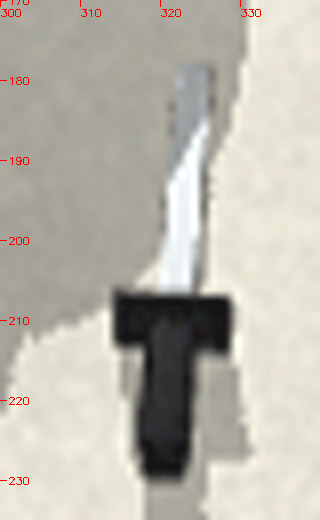

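View pics/c_st_s.png

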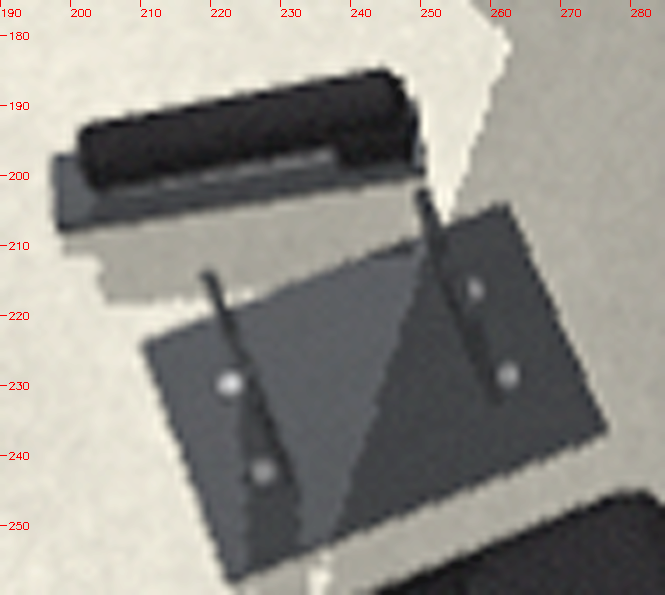

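```bash
cat > fit.py <<'E'
from h import *
from scipy.optimize import least_squares
def T(p,P): # p = x,y,yaw
    c,s=np.cos(p[2]),np.sin(p[2]); P=np.array(P,float)
    return np.c_[p[0]+c*P[:,0]-s*P[:,1],p[1]+s*P[:,0]+c*P[:,1],P[:,2]]
# stand: z plate 6mm; local corners
C=np.array([[55,75,6],[55,-75,6],[-55,-75,6],[-55,75,6]])/1e3
ut=np.array([[373.8,194.8],[427.3,188],[433,226.3]]); us=np.array([[276.3,236.8],[223,257.5],[210.3,224.2],[262,204.3]])
# top: image up=+x, left=+y
f=lambda p:np.r_[(proj('top',T(p,C[:3]))-ut).ravel(),(proj('scene',T(p,C))-us).ravel()]
a=least_squares(f,[.5,-.23,0]);st=a.x;print('stand',st,np.round(a.fun,1))
for k in('top','scene'):
    g=(lambda p:(proj(k,T(p,C[:3] if k=='top' else C))-(ut if k=='top' else us)).ravel());print(k,least_squares(g,st).x)
# spindle, local origin grip centre (x,y), z above desk
S=np.array([[-25,8,30],[-25,-8,30],[27,20,36],[27,-20,36],[135,0,12]])/1e3
tt=np.array([[335,189.5],[328.5,187.7],[332.3,208.7],[319.8,203.7],[311.8,243.5]])
f=lambda p:(proj('top',T(p,S))-tt).ravel()
best=min((least_squares(f,[.5,0,w]) for w in(3.5,2.8,0)),key=lambda a:a.cost);sp=best.x;print('sp top',sp,np.round(best.fun,1))
# swapped sides
S2=S*[1,-1,1]
f2=lambda p:(proj('top',T(p,S2))-tt).ravel()
b2=least_squares(f2,[.5,0,3.4]);print(b2.x,b2.cost,best.cost)
Ss=np.array([[25,20,36],[25,-20,36],[137,0,9]])/1e3
print('scene pred',proj('scene',T(sp,[[.027,.02,.036],[.027,-.02,.036],[.137,0,.008],[-.025,.008,.03],[-.025,-.008,.03],[-.025,0,0]])))
# roll
th=np.linspace(0,2*np.pi,120)
M=np.concatenate([np.c_[.042*np.cos(th),0*th+s*.0285,.042+.042*np.sin(th)-.001] for s in(1,-1)])
def ext(n,p):
    q=proj(n,T(p,M));return np.r_[q[:,0].min(),q[:,0].max(),q[:,1].min(),q[:,1].max()]
bore=[[0,-.0285,.041]]
def fr(p): return np.r_[ext('top',p)-[213,238.7,189.8,221.6],ext('scene',p)-[397.2,427.8,164.3,198],proj('top',T(p,bore))[0]-[236.6,205.2],proj('scene',T(p,bore))[0]-[402.8,183.2]]
a=least_squares(fr,[.5,.26,0.]);rl=a.x;print('roll',rl,np.round(a.fun,1))
# notes, radio
print('notes',back('top',[[179,186],[206.5,186],[204.5,214.3],[177.5,213.5]],.012)[:,:2])
np.save('fit.npy',np.array([st,sp,rl]))
E
python3 fit.py
```

```text
stand [ 0.54307764 -0.23036233  0.14272108] [-0.  -0.9  0.3 -1.   0.4  0.4  0.9 -0.7 -0.4  0.7 -0.5 -0.8  0.3 -1.1]
top [ 0.54157273 -0.22987337  0.15036984]
scene [ 0.54425355 -0.23075718  0.13856179]
sp top [ 0.57447241 -0.02572615  2.80626134] [ 0.  -0.3  0.9 -0.5  0.3  0.1 -1.3 -0.1 -0.   0.8]
[ 0.5745104  -0.02568549  2.80753687] 243.90998947777942 1.7791164327400244
scene pred [[313.60323388 205.76991145]
 [328.68059294 206.39002944]
 [323.08913704 177.39884303]
 [317.08922195 224.41076057]
 [323.2328397  224.66692715]
 [320.21771261 229.7506544 ]]
roll [ 0.5463391   0.24631897 -0.01365034] [-0.4  1.6 -0.4 -0.   0.1  1.4 -0.8  0.   0.9  0.6  0.4 -0.1]
notes [[0.59975844 0.38711236]
 [0.6008581  0.31036526]
 [0.52311718 0.31300294]
 [0.52397344 0.38808536]]
```

```bash
cat > ov.py <<'E'
from fit import *
def draw(src,n,polys,x0,y0,w,h,s,out):
    im=cv2.imread(src); c=cv2.resize(im[y0:y0+h,x0:x0+w],None,fx=s,fy=s,interpolation=cv2.INTER_CUBIC); c=cv2.convertScaleAbs(c,alpha=1.5,beta=20)
    for P,col in polys:
        q=((proj(n,P)-[x0,y0]+.5)*s).astype(int); cv2.polylines(c,[q.reshape(-1,1,2)],False,col,1)
    return c
def rollp(p): return [(T(p,M[:120]),(0,0,255)),(T(p,M[120:]),(0,0,255))]+[(T(p,[[.013*np.cos(t),y,.041+.013*np.sin(t)] for t in th]),(255,0,0)) for y in(-.0285,)]
def standp(p):
    o=[(T(p,C[[0,1,2,3,0]]),(0,0,255))]
    for y in(-.0405,.0405):
        o.append((T(p,[[-.028,y,.006],[-.028,y,.091],[-.018,y,.091],[-.008,y,.076],[-.008,y,.062],[.008,y,.062],[.008,y,.076],[.018,y,.091],[.028,y,.091],[.028,y,.006]]),(0,255,0)))
    return o
if __name__=='__main__':
    a=np.hstack([draw("pics/top0.png",'top',rollp(rl),205,180,45,50,8,0),draw("pics/scene0.png",'scene',rollp(rl),390,155,45,50,8,0)])
    b=np.hstack([draw("pics/top0.png",'top',standp(st),365,180,75,60,5,0),draw("pics/scene0.png",'scene',standp(st),203,180,80,60,5,0)])
    cv2.imwrite('pics/ov1.png',a);cv2.imwrite('pics/ov2.png',b)
E
python3 ov.py >/dev/null
```

```text
(no output)
```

View pics/ov1.png

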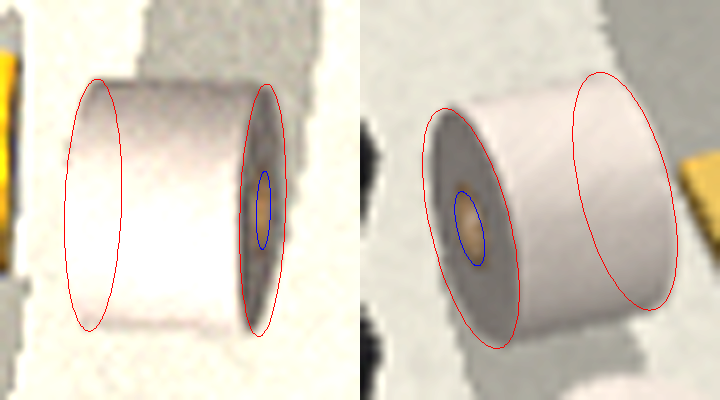

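View pics/ov2.png

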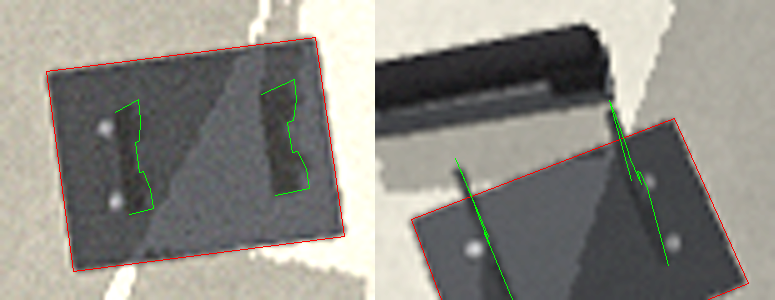

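```bash
cat > go.py <<'E'
from h import *
# plan(target xyz TCP, yaw of tool y) -> dx dy dz cm, twist
def plan(target,ydir=None,mod=np.pi):
    s=sensors.observe(); A=R.from_euler('xyz',s['tool_rot']).as_matrix()
    d=A.T@(np.array(target)-s['position'])*100
    cur=np.arctan2(A[1,1],A[0,1])
    print('t',round(s['clock'],2),'pos',np.round(s['position'],4),'xaxis',np.round(A[:,0],3),'yaw_y',round(cur,3),'q',np.round(s['qpos'],2),'F',np.round(s['force'],1),'w',round(s['grip_width'],4))
    print('dx dy dz',np.round(d,2))
    if ydir is not None:
        e=-(ydir-cur); e=(e+mod/2)%mod-mod/2; print('twist',round(e,3),'or',round(e-np.pi*np.sign(e),3))
E
python3 - <<'E'
from go import *
yaw=2.806
plan([0.5745+.004*np.cos(yaw),-.0257+.004*np.sin(yaw),0.12],yaw+np.pi/2)
E
```

```text
t 0.1 pos [ 0.2631 -0.5666  0.2056] xaxis [-0.     0.001 -1.   ] yaw_y -1.136 q [ 1.07  0.52 -0.04  1.6   0.02  1.02 -0.11] F [0.6 0.3 0.1] w 0.0859
dx dy dz [  8.59 -36.21 -50.74]
twist 0.77 or -2.371
```

Emit:
arm_command(commands=[{"dx":0,"dy":-36.2,"dz":-50.7,"twist":0.77},{"dx":0,"dy":-36.2,"dz":-50.7,"twist":0.77},{"dx":0,"dy":-36.2,"dz":-50.7,"twist":0.77},{"dx":0,"dy":-36.2,"dz":-50.7,"twist":0.77},{"dx":0,"dy":-36.2,"dz":-50.7,"twist":0.77},{"dx":0,"dy":-36.2,"dz":-50.7,"twist":0.77},{"dx":0,"dy":-36.2,"dz":-50.7,"twist":0.77},{"dx":0,"dy":-36.2,"dz":-50.7,"twist":0.77},{"dx":0,"dy":-36.2,"dz":-50.7,"twist":0.77},{"dx":0,"dy":-36.2,"dz":-50.7,"twist":0.77},{"dx":0,"dy":-36.2,"dz":-50.7,"twist":0.77},{"dx":0,"dy":-36.2,"dz":-50.7,"twist":0.77}], grip=-1, squeeze=90)

```text
clock: 1.1
position: [0.5036, -0.1418, 0.206]
tool_rot: [-0.631, 1.57, 2.176]
force: [1.0, -1.4, -0.3]
grip_width: 0.0852
```

```bash
python3 - <<'E'
from go import *
yaw=2.806
plan([0.5745+.004*np.cos(yaw),-.0257+.004*np.sin(yaw),0.08],yaw+np.pi/2)
E
```

```text
t 1.1 pos [ 0.5036 -0.1418  0.206 ] xaxis [-0.001  0.001 -1.   ] yaw_y -1.906 q [ 0.16  0.36  0.    1.87 -0.    0.91 -1.74] F [ 1.  -1.4 -0.3] w 0.0852
dx dy dz [ 12.6  -13.29  -2.48]
twist 0.0 or -3.141
```

Emit:
arm_command(commands=[{"dx":3,"dy":-13.3,"dz":-2.5},{"dx":6,"dy":-13.3,"dz":-2.5},{"dx":9,"dy":-13.3,"dz":-2.5},{"dx":12.6,"dy":-13.3,"dz":-2.5},{"dx":12.6,"dy":-13.3,"dz":-2.5},{"dx":12.6,"dy":-13.3,"dz":-2.5},{"dx":12.6,"dy":-13.3,"dz":-2.5}])

```text
validation failed for argument at $.co...
```

```bash
python3 - <<'E'
from go import *
yaw=2.806
for n in("scene","top"):
    im=imaging.grab_frame(n); cv2.imwrite(f"pics/{n}1.png",im[:,:,::-1])
crop("pics/scene1.png",280,120,90,120,6,"pics/c1s.png")
plan([0.5745+.004*np.cos(yaw),-.0257+.004*np.sin(yaw),0.012],yaw+np.pi/2)
E
```

```text
t 1.2 pos [ 0.5059 -0.1372  0.2057] xaxis [ 0.     0.003 -1.   ] yaw_y -1.898 q [ 0.16  0.36 -0.    1.86 -0.    0.91 -1.74] F [-0.5 -1.6  0. ] w 0.0854
dx dy dz [ 19.41 -12.71  -2.54]
twist 0.009 or -3.133
```

View pics/c1s.png

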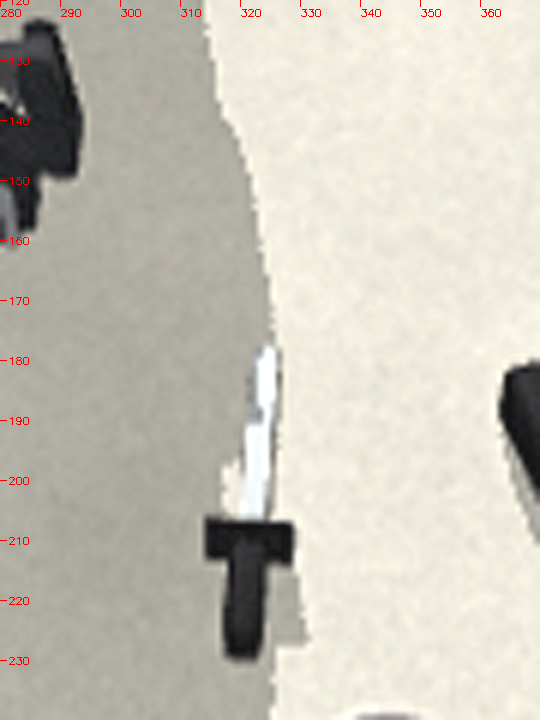

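Emit:
arm_command(commands=[{"dx":3,"dy":-12.7,"dz":-2.5,"twist":0.01},{"dx":6,"dy":-12.7,"dz":-2.5,"twist":0.01},{"dx":9,"dy":-12.7,"dz":-2.5,"twist":0.01},{"dx":12.6,"dy":-12.7,"dz":-2.5,"twist":0.01},{"dx":12.6,"dy":-12.7,"dz":-2.5,"twist":0.01},{"dx":12.6,"dy":-12.7,"dz":-2.5,"twist":0.01},{"dx":12.6,"dy":-12.7,"dz":-2.5,"twist":0.01}])

```text
clock: 1.78
position: [0.5693, -0.0243, 0.0789]
tool_rot: [-0.442, 1.566, 2.363]
force: [0.4, -1.1, 1.0]
grip_width: 0.0857
```

```bash
python3 - <<'E'
from go import *
yaw=2.806
for n in("scene","top"):
    im=imaging.grab_frame(n); cv2.imwrite(f"pics/{n}2.png",im[:,:,::-1])
crop("pics/scene2.png",270,130,90,110,6,"pics/c2s.png")
crop("pics/top2.png",280,150,90,110,6,"pics/c2t.png")
plan([0.5745+.004*np.cos(yaw),-.0257+.004*np.sin(yaw),0.012],yaw+np.pi/2)
E
```

```text
t 1.88 pos [ 0.5707 -0.0257  0.0813] xaxis [ 0.001  0.003 -1.   ] yaw_y -1.909 q [-0.04  0.6  -0.03  1.85  0.02  0.69 -1.98] F [0.8 0.5 0.1] w 0.0854
dx dy dz [ 6.93 -0.1   0.04]
twist -0.002 or 3.139
```

View pics/c2s.png

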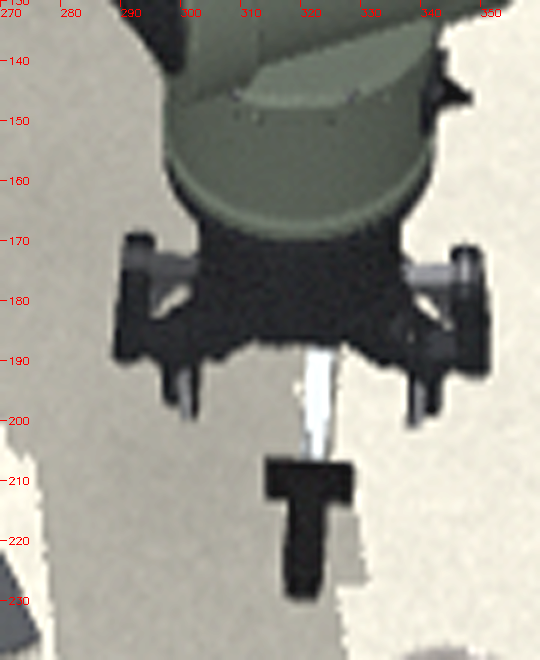

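View pics/c2t.png

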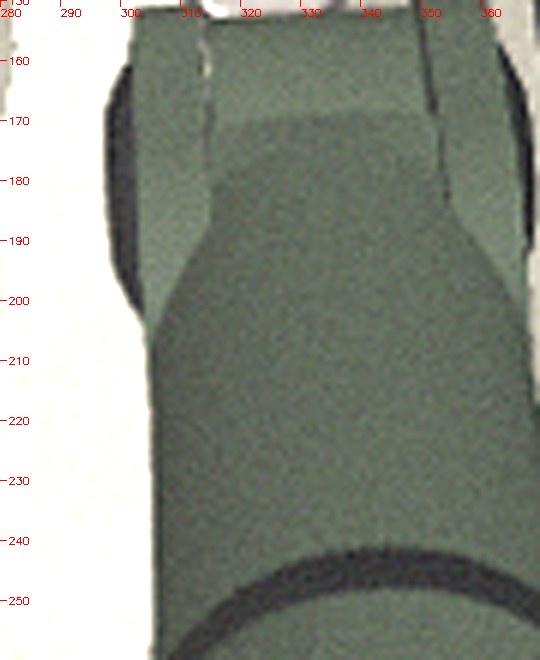

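Emit:
arm_command(commands=[{"dx":2.5,"dy":-0.1,"dz":0,"twist":0},{"dx":5,"dy":-0.1,"dz":0,"twist":0},{"dx":6.5,"dy":-0.1,"dz":0,"twist":0},{"dx":6.9,"dy":-0.1,"dz":0,"twist":0},{"dx":6.9,"dy":-0.1,"dz":0,"twist":0},{"dx":6.9,"dy":-0.1,"dz":0,"twist":0}])

```text
clock: 2.38
position: [0.572, -0.0252, 0.014]
tool_rot: [-2.151, 1.567, 0.652]
force: [0.1, 0.7, 0.7]
grip_width: 0.0854
```

Emit:
arm_command(commands=[{"dx":0,"dy":0,"dz":0,"twist":0},{"dx":0,"dy":0,"dz":0,"twist":0},{"dx":0,"dy":0,"dz":0,"twist":0},{"dx":0,"dy":0,"dz":0,"twist":0},{"dx":0,"dy":0,"dz":0,"twist":0},{"dx":0,"dy":0,"dz":0,"twist":0},{"dx":0,"dy":0,"dz":0,"twist":0},{"dx":0,"dy":0,"dz":0,"twist":0},{"dx":0,"dy":0,"dz":0,"twist":0}], grip=1, squeeze=90)

```text
clock: 3.13
position: [0.5719, -0.0252, 0.0139]
tool_rot: [-2.12, 1.567, 0.683]
force: [-0.3, -0.1, 0.8]
grip_width: -0.0001
```

```bash
python3 - <<'E'
from go import *
for n in("scene",):
    im=imaging.grab_frame(n); cv2.imwrite(f"pics/{n}3.png",im[:,:,::-1])
crop("pics/scene3.png",270,130,90,110,6,"pics/c3s.png")
plan([0.5745,-.0257,0.1],2.806+np.pi/2)
E
```

```text
t 3.18 pos [ 0.5719 -0.0251  0.0139] xaxis [ 0.003  0.003 -1.   ] yaw_y -1.909 q [-0.04  0.71 -0.03  1.87  0.03  0.56 -1.99] F [ 0.4 -0.3  0.3] w -0.0001
dx dy dz [-8.61 -0.06 -0.28]
twist -0.003 or 3.138
```

View pics/c3s.png

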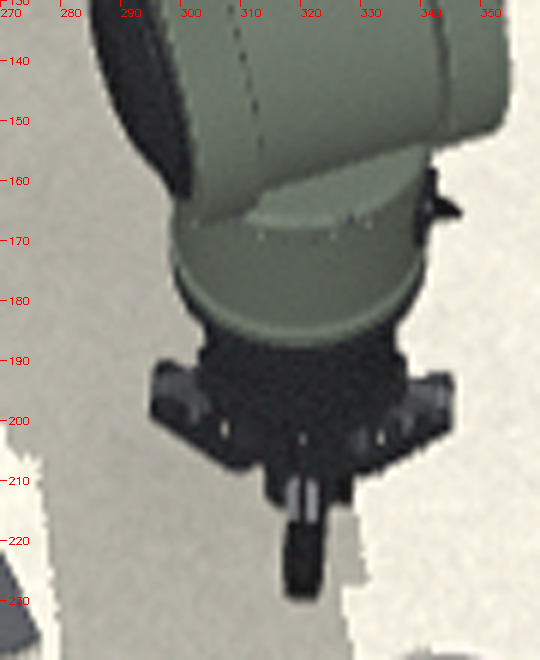

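```bash
python3 - <<'E'
from go import *
p=np.array([.5719,-.0251,.0139])
for z in(-.008,0,.011,.02,.04,.065): print(z,np.round(proj('scene',p+[0,0,z]),1),np.round(proj('scene',p+[0.011,0,z]),1))
im=cv2.imread('pics/scene3.png'); c=cv2.resize(im[180:240,290:350],None,fx=10,fy=10,interpolation=cv2.INTER_NEAREST); c=cv2.convertScaleAbs(c,alpha=2.5,beta=30); cv2.imwrite('pics/c3z.png',c)
E
```

```text
-0.008 [[320.6 219.5]] [[321.8 223. ]]
0 [[320.6 218.1]] [[321.8 221.6]]
0.011 [[320.6 216.2]] [[321.8 219.7]]
0.02 [[320.6 214.5]] [[321.8 218. ]]
0.04 [[320.6 210.8]] [[321.8 214.4]]
0.065 [[320.5 206. ]] [[321.7 209.6]]
```

View pics/c3z.png

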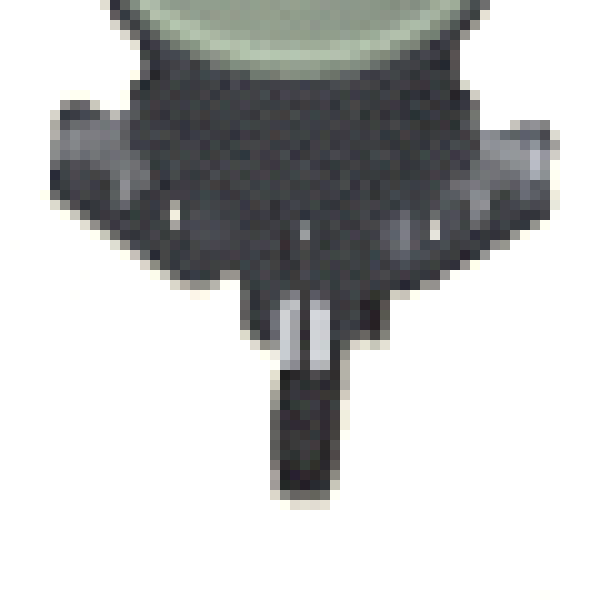

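```bash
python3 - <<'E'
from go import *
from workcell import bot
print(bot.tip_extent)
y=np.array([np.cos(-1.909),np.sin(-1.909),0]); x=np.array([-y[1],y[0],0])
p=np.array([.5707,-.0257,.0813])
for dz in (-.008,.005,.02,.035):
  print(dz,[np.round(proj('scene',p+s*.045*y+k*.011*x+[0,0,dz])[0],1) for s in(1,-1) for k in(1,-1)])
E
```

```text
0.008
-0.008 [array([302.2, 209.7]), array([302.9, 202.2]), array([337.7, 211.3]), array([337.9, 203.8])]
0.005 [array([302. , 207.2]), array([302.7, 199.6]), array([337.8, 208.7]), array([338.1, 201.2])]
0.02 [array([301.8, 204.2]), array([302.4, 196.6]), array([338. , 205.7]), array([338.3, 198.1])]
0.035 [array([301.5, 201.1]), array([302.2, 193.5]), array([338.2, 202.7]), array([338.5, 195. ])]
```

```bash
python3 - <<'E'
from go import *
crop("pics/scene0.png",0,50,110,90,7,"pics/c0g.png")
crop("pics/top0.png",530,300,110,90,7,"pics/c0gt.png")
y=np.array([np.cos(-1.136),np.sin(-1.136),0]); x=np.array([-y[1],y[0],0])
p=np.array([.2631,-.5666,.2056])
for dz in (-.008,.005,.02,.035):
  for n in('scene','top'): print(n,dz,[np.round(proj(n,p+s*.045*y+k*.011*x+[0,0,dz])[0],1) for s in(1,-1) for k in(1,-1)])
E
```

```text
scene -0.008 [array([ 64.2, 145.2]), array([ 60.7, 140. ]), array([ 97. , 126.3]), array([ 93.3, 121.4])]
top -0.008 [array([573. , 313.9]), array([576.7, 322.3]), array([540. , 330.5]), array([543.8, 339. ])]
scene 0.005 [array([ 61.6, 142. ]), array([ 58.1, 136.7]), array([ 94.8, 122.9]), array([ 91., 118.])]
top 0.005 [array([575.9, 314.7]), array([579.6, 323.2]), array([542.5, 331.6]), array([546.3, 340.2])]
scene 0.02 [array([ 58.6, 138.1]), array([ 55. , 132.9]), array([ 92.2, 119. ]), array([ 88.4, 114. ])]
top 0.02 [array([579.2, 315.7]), array([583. , 324.3]), array([545.5, 332.8]), array([549.3, 341.5])]
scene 0.035 [array([ 55.5, 134.2]), array([ 51.9, 128.9]), array([ 89.6, 114.9]), array([ 85.7, 109.9])]
top 0.035 [array([582.7, 316.7]), array([586.5, 325.4]), array([548.6, 334. ]), array([552.4, 342.9])]
```

View pics/c0g.png

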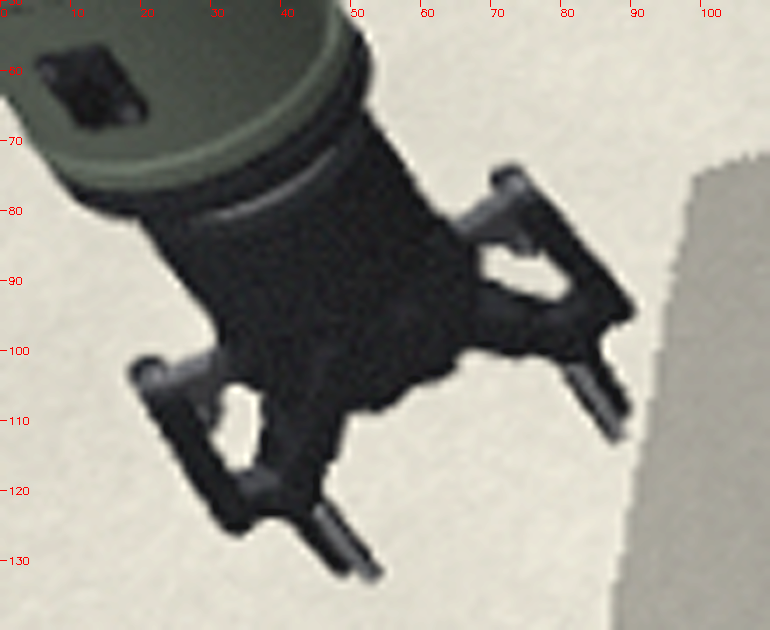

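View pics/c0gt.png

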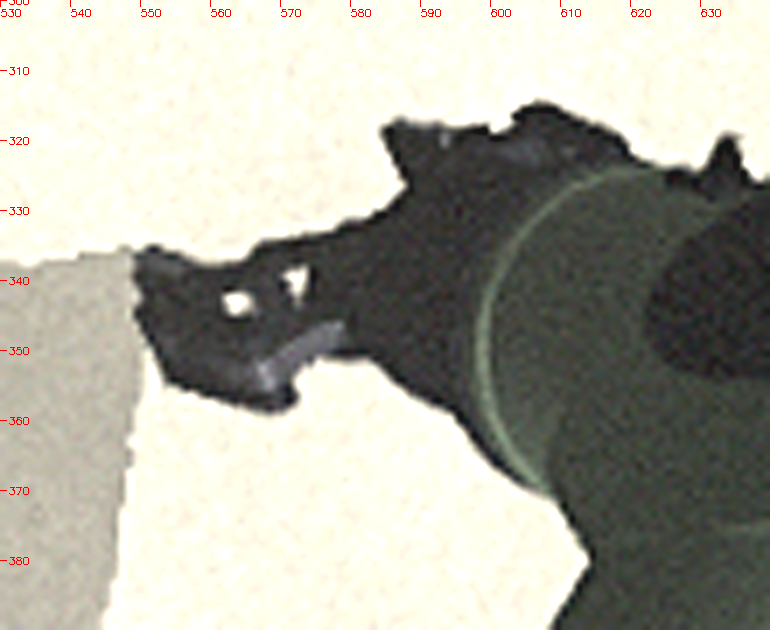

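Emit:
arm_command(commands=[{"dx":0,"dy":0,"dz":-0.1,"twist":0},{"dx":0,"dy":0,"dz":-0.1,"twist":0},{"dx":0,"dy":0,"dz":-0.1,"twist":0},{"dx":0,"dy":0,"dz":-0.1,"twist":0},{"dx":0,"dy":0,"dz":-0.1,"twist":0},{"dx":0,"dy":0,"dz":-0.1,"twist":0},{"dx":0,"dy":0,"dz":-0.1,"twist":0},{"dx":0.8,"dy":0,"dz":-0.1,"twist":0},{"dx":1.5,"dy":0,"dz":-0.1,"twist":0},{"dx":2.2,"dy":0,"dz":-0.1,"twist":0},{"dx":2.5,"dy":0,"dz":-0.1,"twist":0},{"dx":2.5,"dy":0,"dz":-0.1,"twist":0}], grip=-0.3)

```text
clock: 4.18
position: [0.5722, -0.0254, -0.0123]
tool_rot: [-1.74, 1.568, 1.063]
force: [-0.1, -0.1, -0.3]
grip_width: 0.0554
```

```bash
python3 - <<'E'
from go import *
im=imaging.grab_frame("scene"); cv2.imwrite("pics/scene4.png",im[:,:,::-1])
crop("pics/scene4.png",275,160,85,80,8,"pics/c4s.png")
plan([0.5745,-.0257,-.018],2.806+np.pi/2)
y=np.array([np.cos(-1.909),np.sin(-1.909),0]); x=np.array([-y[1],y[0],0])
s=sensors.observe();w=s['grip_width']/2;p=s['position']
for dz in (.015,.02,.025,.03,.035,.04):
  print(dz,[np.round(proj('scene',p+k*w*y+j*.011*x+[0,0,dz])[0],1) for k in(1,-1) for j in(1,-1)])
E
```

```text
t 4.23 pos [ 0.5725 -0.0254 -0.0117] xaxis [ 0.002  0.003 -1.   ] yaw_y -1.91 q [-0.04  0.75 -0.03  1.87  0.03  0.52 -1.99] F [-0.3  0.2  0.5] w 0.0556
dx dy dz [ 0.63 -0.04 -0.2 ]
twist -0.003 or 3.138
0.015 [array([310. , 223.4]), array([310.5, 216.2]), array([330.8, 224.3]), array([331.1, 217.1])]
0.02 [array([309.9, 222.5]), array([310.5, 215.3]), array([330.8, 223.5]), array([331.1, 216.2])]
0.025 [array([309.9, 221.7]), array([310.4, 214.4]), array([330.8, 222.6]), array([331.2, 215.3])]
0.03 [array([309.9, 220.8]), array([310.4, 213.5]), array([330.8, 221.7]), array([331.2, 214.4])]
0.035 [array([309.8, 219.9]), array([310.3, 212.6]), array([330.9, 220.8]), array([331.2, 213.5])]
0.04 [array([309.8, 219. ]), array([310.3, 211.7]), array([330.9, 219.9]), array([331.2, 212.6])]
```

View pics/c4s.png

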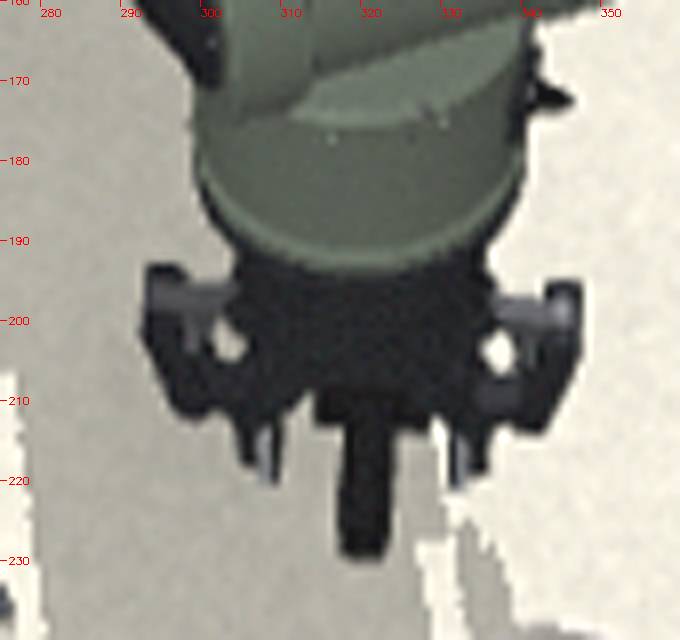

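Emit:
arm_command(commands=[{"dx":0.4,"dy":0,"dz":-0.1,"twist":0},{"dx":0.8,"dy":0,"dz":-0.1,"twist":0},{"dx":0.8,"dy":0,"dz":-0.1,"twist":0}])

```text
clock: 4.48
position: [0.5732, -0.0257, -0.0204]
tool_rot: [-1.752, 1.568, 1.051]
force: [0.0, 0.8, -0.8]
grip_width: 0.0556
```

Emit:
arm_command(commands=[{"dx":0,"dy":0,"dz":0,"twist":0},{"dx":0,"dy":0,"dz":0,"twist":0},{"dx":0,"dy":0,"dz":0,"twist":0},{"dx":0,"dy":0,"dz":0,"twist":0},{"dx":0,"dy":0,"dz":0,"twist":0},{"dx":0,"dy":0,"dz":0,"twist":0},{"dx":0,"dy":0,"dz":0,"twist":0}], grip=1, squeeze=90)

```text
clock: 5.07
position: [0.5735, -0.0257, -0.02]
tool_rot: [-1.891, 1.568, 0.912]
force: [-2.2, 1.5, 5.7]
grip_width: 0.0142
```

Emit:
arm_command(commands=[{"dx":-2,"dy":0,"dz":0,"twist":0},{"dx":-5,"dy":0,"dz":0,"twist":0},{"dx":-9,"dy":0,"dz":0,"twist":0},{"dx":-13,"dy":0,"dz":0,"twist":0},{"dx":-17,"dy":0,"dz":0,"twist":0},{"dx":-20,"dy":0,"dz":0,"twist":0},{"dx":-20,"dy":0,"dz":0,"twist":0}])

```text
clock: 5.65
position: [0.5757, -0.0263, 0.1863]
tool_rot: [-2.539, 1.56, 0.264]
force: [0.4, 0.1, -0.6]
grip_width: 0.0143
```

```bash
python3 - <<'E'
from go import *
im=imaging.grab_frame("scene"); cv2.imwrite("pics/scene5.png",im[:,:,::-1])
crop("pics/scene5.png",270,120,100,100,7,"pics/c5s.png")
plan([0.5463,0.43+.05,.18],0)
E
```

```text
t 5.7 pos [ 0.5746 -0.0262  0.1833] xaxis [ 0.008  0.003 -1.   ] yaw_y -1.91 q [-0.04  0.46 -0.02  1.77  0.01  0.9  -1.98] F [-0.1 -0.6 -1.5] w 0.0144
dx dy dz [  0.44 -46.8   19.5 ]
twist 1.232 or -1.91
```

View pics/c5s.png

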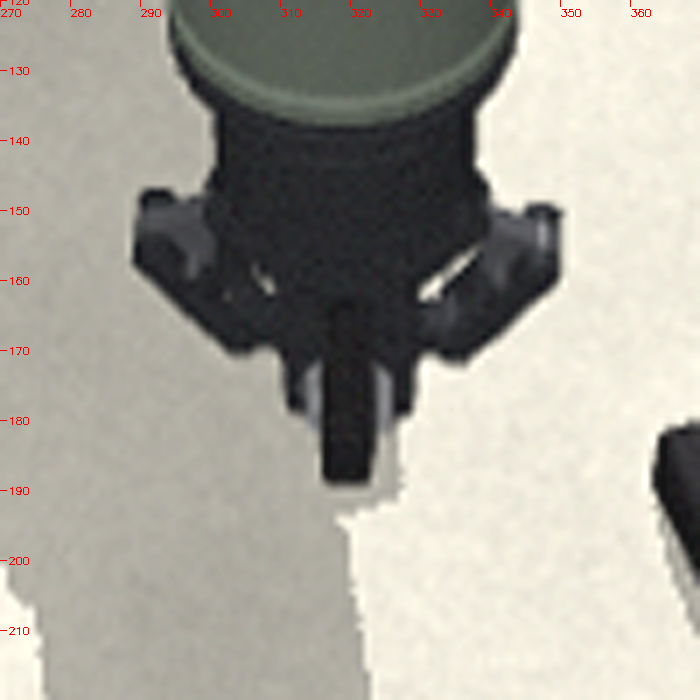

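Emit:
arm_command(commands=[{"dx":-4,"dy":0,"dz":0,"twist":-0.12},{"dx":-8,"dy":0,"dz":0,"twist":-0.24},{"dx":-11,"dy":-2,"dz":0.8,"twist":-0.36},{"dx":-11,"dy":-5,"dz":2.1,"twist":-0.48},{"dx":-11,"dy":-8,"dz":3.4,"twist":-0.6},{"dx":-11,"dy":-11.5,"dz":4.9,"twist":-0.72},{"dx":-11,"dy":-15,"dz":6.3,"twist":-0.84},{"dx":-11,"dy":-18.5,"dz":7.8,"twist":-0.96},{"dx":-11,"dy":-22,"dz":9.3,"twist":-1.08},{"dx":-11,"dy":-25.5,"dz":10.8,"twist":-1.2},{"dx":-11,"dy":-29,"dz":12.3,"twist":-1.32},{"dx":-11,"dy":-32.5,"dz":13.8,"twist":-1.44}])

```text
clock: 6.7
position: [0.551, 0.3274, 0.293]
tool_rot: [2.364, 1.564, 0.329]
force: [0.4, 0.2, -1.2]
grip_width: 0.0142
```

```bash
python3 - <<'E'
from go import *
plan([0.5463,0.44,.1],-.014)
E
```

```text
t 6.7 pos [0.551  0.3274 0.293 ] xaxis [ 0.006  0.002 -1.   ] yaw_y -0.464 q [-0.36  0.5  -0.41  1.44  0.21  1.24 -1.26] F [ 0.4  0.2 -1.2] w 0.0142
dx dy dz [19.32 -5.54 -9.77]
twist -0.45 or 2.692
```

Emit:
arm_command(commands=[{"dx":0,"dy":-1.5,"dz":-3,"twist":-0.12},{"dx":0,"dy":-3,"dz":-6,"twist":-0.24},{"dx":2,"dy":-5.5,"dz":-9.8,"twist":-0.36},{"dx":6,"dy":-5.5,"dz":-9.8,"twist":-0.45},{"dx":10,"dy":-5.5,"dz":-9.8,"twist":-0.45},{"dx":14,"dy":-5.5,"dz":-9.8,"twist":-0.45},{"dx":17,"dy":-5.5,"dz":-9.8,"twist":-0.45},{"dx":19.3,"dy":-5.5,"dz":-9.8,"twist":-0.45},{"dx":19.3,"dy":-5.5,"dz":-9.8,"twist":-0.45},{"dx":19.3,"dy":-5.5,"dz":-9.8,"twist":-0.45}])

```text
clock: 7.53
position: [0.5461, 0.4397, 0.099]
tool_rot: [1.759, 1.567, 0.174]
force: [0.4, 1.1, 1.5]
grip_width: 0.0145
```

```bash
python3 - <<'E'
from go import *
for n in("scene","top"):
    im=imaging.grab_frame(n); cv2.imwrite(f"pics/{n}6.png",im[:,:,::-1])
crop("pics/scene6.png",380,90,120,110,6,"pics/c6s.png")
crop("pics/top6.png",140,160,120,90,6,"pics/c6t.png")
plan([0.5463,0.44,.015],-.014)
E
```

```text
t 7.63 pos [0.5473 0.4407 0.1017] xaxis [ 0.007  0.003 -1.   ] yaw_y -0.014 q [-0.49  0.79 -0.46  1.45  0.39  0.99 -1.06] F [ 0.   0.1 -0.6] w 0.0141
dx dy dz [ 8.67 -0.16  0.11]
twist 0.0 or -3.142
```

View pics/c6s.png

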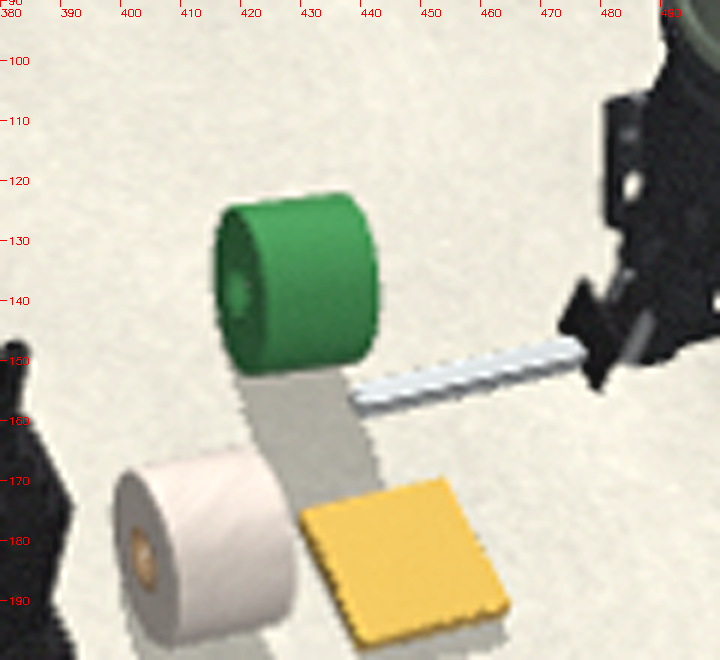

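View pics/c6t.png

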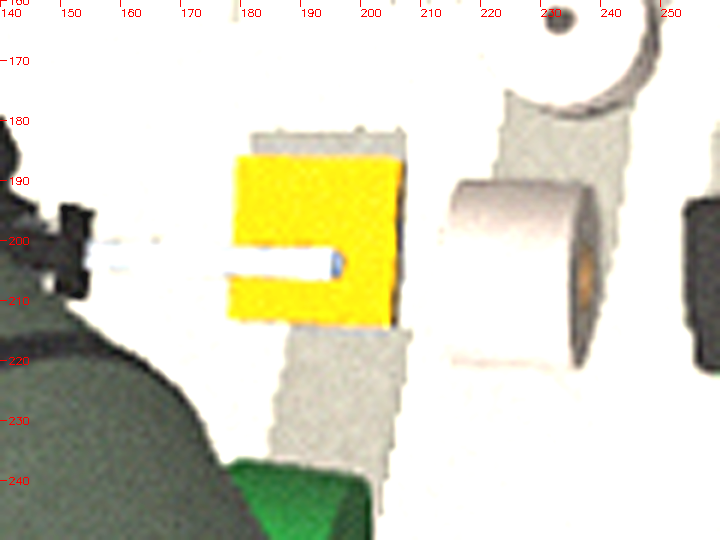

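```bash
cat > bar.py <<'E'
from go import *
from scipy.optimize import least_squares
def tri(uvt,uvs):
    f=lambda P:np.r_[proj('top',P)[0]-uvt,proj('scene',P)[0]-uvs]
    a=least_squares(f,[.5,.3,.1]);return a.x,a.fun
E
cat > b6.py <<'E'
from bar import *
tip,r1=tri([195.7,203.7],[438.6,157]); root,r2=tri([155,202.2],[475.5,149])
print(tip,np.round(r1,1),root,np.round(r2,1)); d=tip-root; print(np.linalg.norm(d),'yaw',np.arctan2(d[1],d[0]),'pitch',d[2]/.106)
E
python3 b6.py
python3 - <<'E'
from go import *
for n,f in(('top','pics/top6.png'),('scene','pics/scene6.png')):
    im=cv2.imread(f); x0,y0=(140,185) if n=='top' else(430,135)
    c=cv2.resize(im[y0:y0+35,x0:x0+65],None,fx=12,fy=12,interpolation=cv2.INTER_CUBIC)
    cv2.imwrite(f'pics/z6{n}.png',c)
E
```

```text
[0.54326154 0.30656863 0.12403406] [ 0.6  0.2  0.6 -0.1] [0.54583904 0.41231041 0.12304616] [ 0.1  0.   0.1 -0. ]
0.10577780123769294 yaw -1.595166879782589 pitch 0.009319752185934642
```

View pics/z6top.png

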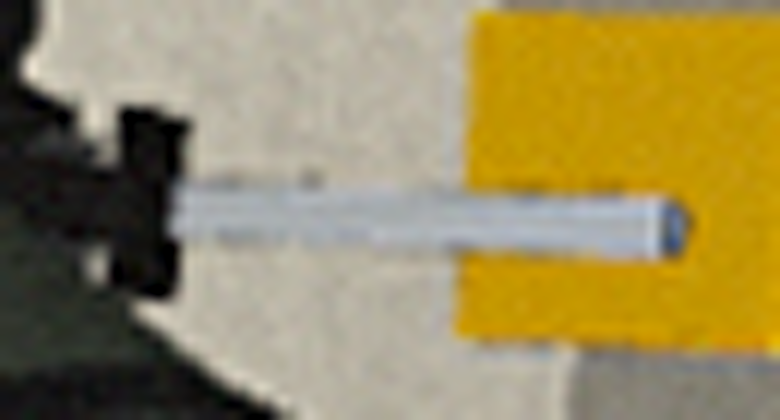

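View pics/z6scene.png

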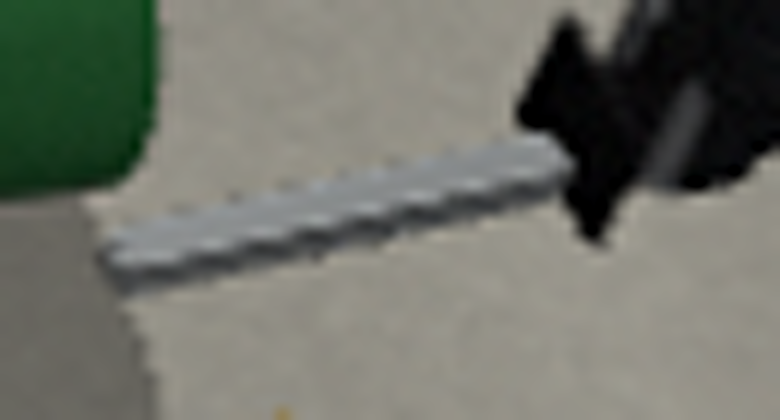

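Emit:
arm_command(commands=[{"dx":3,"dy":0.1,"dz":0.1,"twist":0},{"dx":6,"dy":0.1,"dz":0.1,"twist":0},{"dx":8,"dy":0.1,"dz":0.1,"twist":0},{"dx":8.5,"dy":0.1,"dz":0.1,"twist":0},{"dx":8.5,"dy":0.1,"dz":0.1,"twist":0},{"dx":8.5,"dy":0.1,"dz":0.1,"twist":0}])

```text
clock: 8.13
position: [0.5497, 0.4409, 0.0188]
tool_rot: [2.094, 1.56, 0.509]
force: [-0.4, -0.4, -0.7]
grip_width: 0.0143
```

```bash
python3 - <<'E'
from go import *
for n in("scene","top"):
    im=imaging.grab_frame(n); cv2.imwrite(f"pics/{n}7.png",im[:,:,::-1])
a=cv2.imread('pics/top7.png')[185:225,145:245]; b=cv2.imread('pics/scene7.png')[150:200,395:495]
cv2.imwrite('pics/z7.png',np.vstack([cv2.resize(q,None,fx=8,fy=8,interpolation=cv2.INTER_CUBIC) for q in(a,b)])[:720])
cv2.imwrite('pics/z7.png',cv2.resize(cv2.imread('pics/z7.png'),(640,576)))
plan([0.549,0.3277,.017],-.014)
E
```

```text
t 8.23 pos [0.5499 0.4409 0.019 ] xaxis [ 0.01   0.005 -1.   ] yaw_y -0.014 q [-0.51  0.89 -0.43  1.48  0.44  0.86 -1.1 ] F [-0.6 -0.1 -0.8] w 0.0146
dx dy dz [ 0.14  0.07 11.32]
twist -0.0 or 3.141
```

View pics/z7.png

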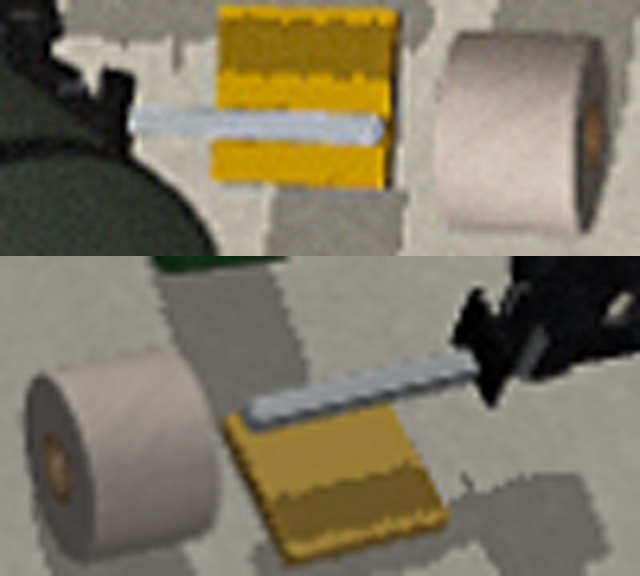

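```bash
python3 - <<'E'
from bar import *
from fit import T,rl
tip,r1=tri([203.4,205.3],[434.2,174.8]); root,r2=tri([165.6,204],[468.6,168]);
print(tip,np.round(r1,1),root,np.round(r2,1)); d=tip-root; print(np.linalg.norm(d),np.arctan2(d[1],d[0]),d[2]/.106)
for n in('top','scene'): print(n,proj(n,T(rl,[[0,-.0285,.041],[0,.0285,.041]])), [proj(n,root+d*k)[0] for k in (0,1,1.3,1.84)])
E
```

```text
stand [ 0.54307764 -0.23036233  0.14272108] [-0.  -0.9  0.3 -1.   0.4  0.4  0.9 -0.7 -0.4  0.7 -0.5 -0.8  0.3 -1.1]
top [ 0.54157273 -0.22987337  0.15036984]
scene [ 0.54425355 -0.23075718  0.13856179]
sp top [ 0.57447241 -0.02572615  2.80626134] [ 0.  -0.3  0.9 -0.5  0.3  0.1 -1.3 -0.1 -0.   0.8]
[ 0.5745104  -0.02568549  2.80753687] 243.90998947777942 1.7791164327400244
scene pred [[313.60323388 205.76991145]
 [328.68059294 206.39002944]
 [323.08913704 177.39884303]
 [317.08922195 224.41076057]
 [323.2328397  224.66692715]
 [320.21771261 229.7506544 ]]
roll [ 0.5463391   0.24631897 -0.01365034] [-0.4  1.6 -0.4 -0.   0.1  1.4 -0.8  0.   0.9  0.6  0.4 -0.1]
notes [[0.59975844 0.38711236]
 [0.6008581  0.31036526]
 [0.52311718 0.31300294]
 [0.52397344 0.38808536]]
[0.54580676 0.30961175 0.04296636] [-0.2 -0.1 -0.2  0. ] [0.54838751 0.41566413 0.03665431] [-0.5 -0.2 -0.6  0.1]
0.10627140119829818 -1.595126181363306 0.059547685475419554
top [[237.45025729 205.78281552]
 [216.2663485  205.14100751]] [array([165.08702627, 203.77296191]), array([203.19687557, 205.21754202]), array([214.81382631, 205.65443089]), array([235.9192211 , 206.44414592])]
scene [[403.20545129 183.0997867 ]
 [422.44854787 178.42748487]] [array([468.02167357, 168.05384125]), array([433.97473552, 174.81758626]), array([423.47148978, 176.9047372 ]), array([404.22936159, 180.72913263])]
```

```bash
cat > ovb.py <<'E'
from bar import *
import sys
def box(x0,x1,w,z0,z1):
    P=[[x,y,z] for x in(x0,x1) for y in(-w,w) for z in(z0,z1)]
    E=[(0,1),(0,2),(1,3),(2,3),(4,5),(4,6),(5,7),(6,7),(0,4),(1,5),(2,6),(3,7)]
    return np.array(P),E
def ovl(tag,mid,yaw,pitch,wins,roll=None,s=10):
    out=[]
    A=R.from_euler('ZY',[yaw,-pitch]).as_matrix()
    for n,(x0,y0,w,h) in wins.items():
        im=cv2.imread(f'pics/{n}{tag}.png')[y0:y0+h,x0:x0+w]; c=cv2.convertScaleAbs(cv2.resize(im,None,fx=s,fy=s,interpolation=cv2.INTER_CUBIC),alpha=1.4)
        for B,col in((box(-.054,.054,.006,-.006,.006),(0,0,255)),(box(-.058,-.054,.02,-.006,.03),(0,255,0))):
            q=((proj(n,B[0]@A.T+mid)-[x0,y0]+.5)*s).astype(int)
            for i,j in B[1]: cv2.line(c,tuple(map(int,q[i])),tuple(map(int,q[j])),col,1)
        out.append(c)
    cv2.imwrite(f'pics/ovb{tag}.png',np.vstack(out))
E
python3 - <<'E'
from ovb import *
mid=np.array([(.5458+.5484)/2,(.3096+.4157)/2-.0005,.019+.024])
ovl('7',mid,-1.595,.004,{'top':(160,190,55,28),'scene':(425,155,55,30)})
E
```

```text
(no output)
```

View pics/ovb7.png

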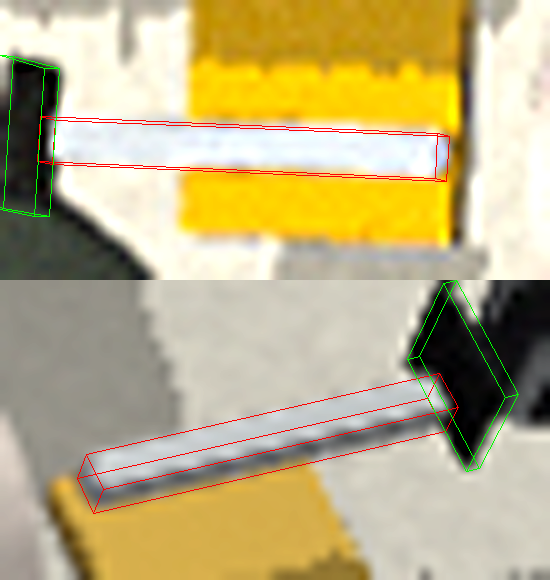

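Emit:
arm_command(commands=[{"dx":0.2,"dy":0,"dz":0,"twist":0},{"dx":0.2,"dy":0,"dz":1,"twist":0},{"dx":0.2,"dy":0,"dz":2,"twist":0},{"dx":0.2,"dy":0.1,"dz":3,"twist":0},{"dx":0.2,"dy":0.1,"dz":4,"twist":0},{"dx":0.2,"dy":0.1,"dz":5,"twist":0},{"dx":0.2,"dy":0.1,"dz":5,"twist":0},{"dx":0.2,"dy":0.1,"dz":5,"twist":0}])

```text
clock: 8.9
position: [0.5506, 0.3902, 0.0169]
tool_rot: [2.087, 1.56, 0.501]
force: [-0.3, 0.0, -1.8]
grip_width: 0.0146
```

```bash
python3 - <<'E'
from go import *
for n in("scene","top"):
    im=imaging.grab_frame(n); cv2.imwrite(f"pics/{n}8.png",im[:,:,::-1])
a=cv2.imread('pics/top8.png')[180:225,165:255]; b=cv2.imread('pics/scene8.png')[155:205,385:475]
cv2.imwrite('pics/z8.png',np.vstack([cv2.resize(q,None,fx=6,fy=6,interpolation=cv2.INTER_CUBIC) for q in(a,b)]))
plan([0.5491,0.3245,.017],-.014)
E
```

```text
t 9.0 pos [0.5501 0.3914 0.0169] xaxis [ 0.01   0.006 -1.   ] yaw_y -0.014 q [-0.44  0.85 -0.43  1.57  0.45  0.81 -1.07] F [-0.8  0.2 -0.1] w 0.0145
dx dy dz [-0.05 -0.    6.69]
twist 0.0 or -3.141
```

View pics/z8.png

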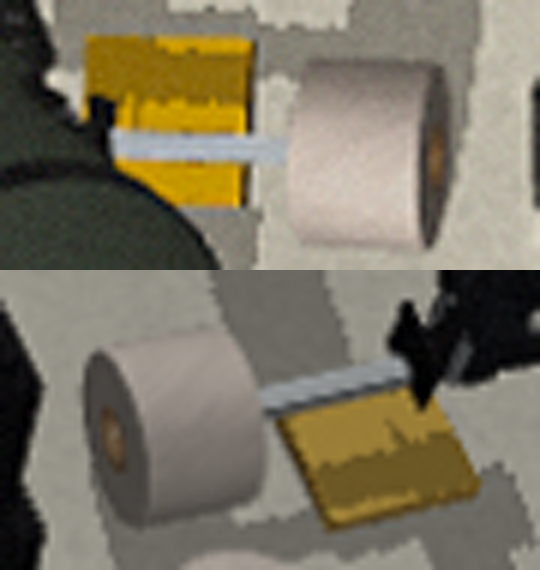

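Emit:
arm_command(commands=[{"dx":0,"dy":0,"dz":0.8,"twist":0},{"dx":0,"dy":0,"dz":1.6,"twist":0},{"dx":0,"dy":0,"dz":2.4,"twist":0},{"dx":0,"dy":0,"dz":3.2,"twist":0},{"dx":0,"dy":0,"dz":4,"twist":0},{"dx":0,"dy":0,"dz":4,"twist":0}])

```text
clock: 9.5
position: [0.5501, 0.3489, 0.0166]
tool_rot: [2.03, 1.56, 0.443]
force: [1.0, 0.3, -0.8]
grip_width: 0.0142
```

```bash
cat > snap.py <<'E'
from go import *
import sys
tag=sys.argv[1]
def snap(tag,tw=(165,180,90,45),sw=(385,155,90,50),s=6):
    for n in("scene","top"):
        im=imaging.grab_frame(n); cv2.imwrite(f"pics/{n}{tag}.png",im[:,:,::-1])
    q=[]
    for n,(x,y,w,h) in(('top',tw),('scene',sw)):
        q.append(cv2.resize(cv2.imread(f'pics/{n}{tag}.png')[y:y+h,x:x+w],None,fx=s,fy=s,interpolation=cv2.INTER_CUBIC))
    cv2.imwrite(f'pics/z{tag}.png',np.vstack(q))
E
python3 - 9 <<'E'
from snap import *
snap('9')
plan([0.5491,0.3245,.017],-.014)
E
```

```text
t 9.6 pos [0.5498 0.3511 0.0168] xaxis [ 0.01   0.006 -1.   ] yaw_y -0.015 q [-0.38  0.82 -0.43  1.64  0.46  0.77 -1.04] F [-0.2 -0.3 -1.4] w 0.0141
dx dy dz [-0.04 -0.03  2.67]
twist -0.001 or 3.141
```

View pics/z9.png

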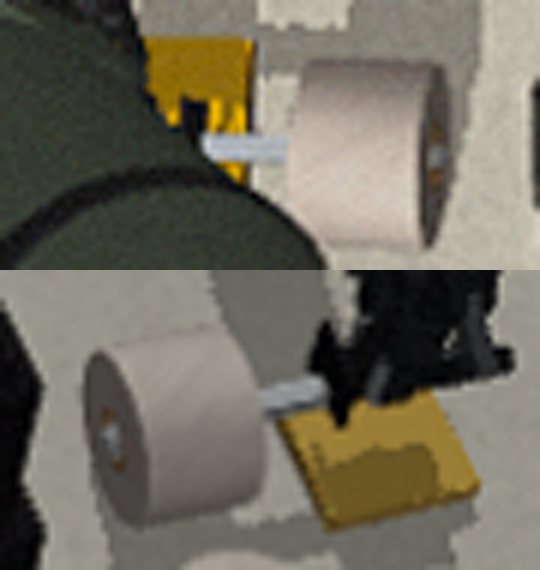

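Emit:
arm_command(commands=[{"dx":0,"dy":0,"dz":0.8,"twist":0},{"dx":0,"dy":0,"dz":1.6,"twist":0},{"dx":0,"dy":0,"dz":2.2,"twist":0},{"dx":0,"dy":0,"dz":2.6,"twist":0},{"dx":0,"dy":0,"dz":2.6,"twist":0},{"dx":0,"dy":0,"dz":2.6,"twist":0}])

```text
clock: 10.1
position: [0.5495, 0.325, 0.0168]
tool_rot: [2.151, 1.559, 0.565]
force: [0.3, -0.0, -1.5]
grip_width: 0.0142
```

```bash
python3 - 10 <<'E'
from snap import *
snap('10')
plan([0.5491,0.3245,.017],-.014)
E
```

```text
t 10.2 pos [0.5493 0.3255 0.0167] xaxis [ 0.01   0.007 -1.   ] yaw_y -0.014 q [-0.35  0.81 -0.43  1.68  0.46  0.75 -1.01] F [-0.5 -0.4 -1.7] w 0.0144
dx dy dz [-0.03 -0.02  0.1 ]
twist -0.0 or 3.141
```

View pics/z10.png

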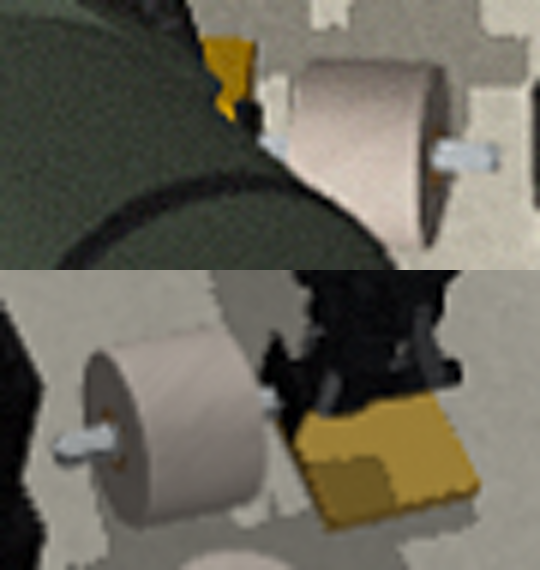

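Emit:
arm_command(commands=[{"dx":-0.2,"dy":0,"dz":0,"twist":0},{"dx":-0.4,"dy":0,"dz":0,"twist":0},{"dx":-0.6,"dy":0,"dz":0,"twist":0},{"dx":-0.8,"dy":0,"dz":0,"twist":0},{"dx":-1.0,"dy":0,"dz":0,"twist":0},{"dx":-1.4,"dy":0,"dz":0,"twist":0},{"dx":-2,"dy":0,"dz":0,"twist":0},{"dx":-2.6,"dy":0,"dz":0,"twist":0},{"dx":-3,"dy":0,"dz":0,"twist":0},{"dx":-3,"dy":0,"dz":0,"twist":0}], squeeze=115)

```text
clock: 11.03
position: [0.5495, 0.3257, 0.0479]
tool_rot: [2.167, 1.557, 0.582]
force: [0.2, 0.5, -3.6]
grip_width: 0.0136
```

```bash
python3 - 11 <<'E'
from snap import *
snap('11')
plan([0.5491,0.3245,.25],-.014)
E
```

```text
t 11.13 pos [0.5491 0.3253 0.0469] xaxis [ 0.01   0.007 -1.   ] yaw_y -0.014 q [-0.33  0.76 -0.45  1.67  0.44  0.79 -1.  ] F [-1.5  0.2 -3.4] w 0.0138
dx dy dz [-20.31   0.2   -0.05]
twist -0.0 or 3.141
```

View pics/z11.png

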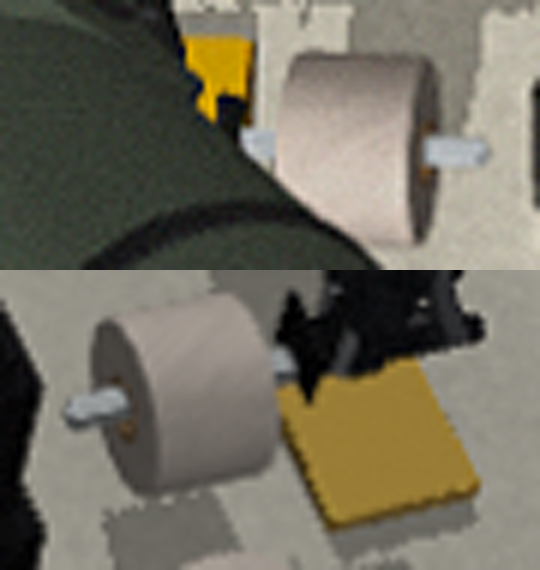

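Emit:
arm_command(commands=[{"dx":-0.8,"dy":0,"dz":0,"twist":0},{"dx":-2.2,"dy":0,"dz":0,"twist":0},{"dx":-4.2,"dy":0,"dz":0,"twist":0},{"dx":-6.6,"dy":0,"dz":0,"twist":0},{"dx":-9,"dy":0,"dz":0,"twist":0},{"dx":-11.4,"dy":0,"dz":0,"twist":0},{"dx":-13.8,"dy":0,"dz":0,"twist":0},{"dx":-16.2,"dy":0,"dz":0,"twist":0},{"dx":-18.2,"dy":0,"dz":0,"twist":0},{"dx":-19.6,"dy":0,"dz":0,"twist":0},{"dx":-20.3,"dy":0,"dz":0,"twist":0},{"dx":-20.3,"dy":0,"dz":0,"twist":0}])

```text
clock: 12.13
position: [0.5474, 0.3244, 0.2521]
tool_rot: [2.158, 1.556, 0.573]
force: [0.8, -0.4, -3.3]
grip_width: 0.0138
```

```bash
python3 - 12 <<'E'
from snap import *
snap('12',tw=(130,170,150,60),sw=(370,90,130,60),s=5)
# target: bar dir = -stand y ; TCP relative to mid: from mid (.5471,.3627) vs TCP (.5499,.4409), yaw -1.595
st=[.5431,-.2304,.1427]
d0=np.array([.5499-.5471,.4409-.3622]); dyaw=(st[2]-np.pi/2)+1.595
c,s=np.cos(dyaw),np.sin(dyaw); off=np.array([c*d0[0]-s*d0[1],s*d0[0]+c*d0[1]])
t=np.array(st[:2])+off; print(t,dyaw,-.014+dyaw)
plan([t[0],t[1],.25],-.014+dyaw)
E
```

```text
Traceback (most recent call last):
  File "snap.py", line 10, in snap
    cv2.imwrite(f'pics/z{tag}.png',np.vstack(q))
                                   ~~~~~~~~~^^^
ValueError: all the input array dimensions except for the concatenation axis must match exactly, but along dimension 1, the array at index 0 has size 750 and the array at index 1 has size 650
```

```bash
cat > tgt.py <<'E'
from go import *
st=[.5431,-.2304,.1427]
d0=np.array([.5499-.5471,.4409-.3622]); dyaw=(st[2]-np.pi/2)+1.595
c,s=np.cos(dyaw),np.sin(dyaw); off=np.array([c*d0[0]-s*d0[1],s*d0[0]+c*d0[1]])
t=np.array(st[:2])+off; ty=-.014+dyaw
E
python3 - <<'E'
from tgt import *
print(t,ty)
plan([t[0],t[1],.25],ty)
q=[cv2.resize(cv2.imread(f'pics/{n}12.png')[y:y+60,x:x+150],None,fx=5,fy=5) for n,x,y in(('top',130,170),('scene',370,100))]
cv2.imwrite('pics/z12.png',np.vstack(q))
E
```

```text
[ 0.53278667 -0.15232846] 0.15290367320510345
t 12.23 pos [0.5468 0.3238 0.2496] xaxis [ 0.01   0.006 -1.   ] yaw_y -0.014 q [-0.28  0.54 -0.54  1.51  0.29  1.16 -0.88] F [ 0.3 -0.6 -4.2] w 0.0136
dx dy dz [-0.35 -0.72 47.62]
twist -0.167 or 2.974
```

View pics/z12.png

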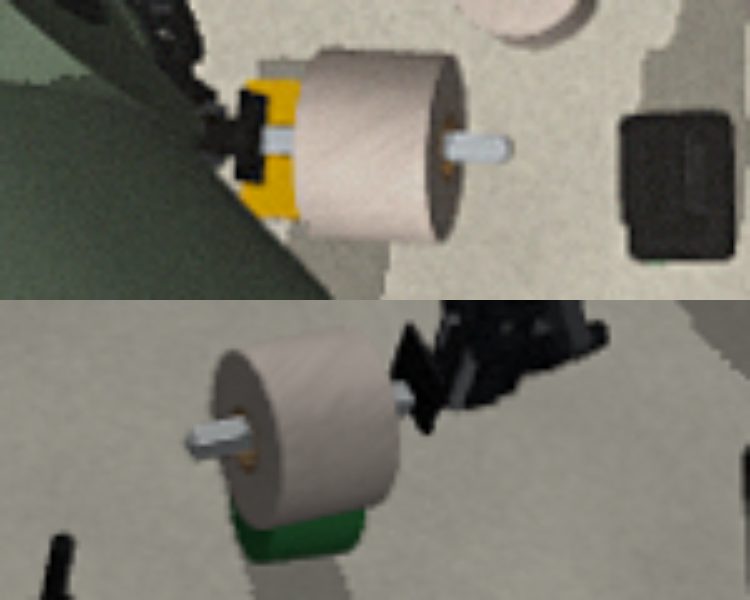

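Emit:
arm_command(commands=[{"dx":-0.7,"dy":0,"dz":0.5,"twist":0},{"dx":-1.4,"dy":0,"dz":1.5,"twist":0},{"dx":-2,"dy":0,"dz":3,"twist":0},{"dx":-2,"dy":0,"dz":5,"twist":0},{"dx":-2,"dy":0,"dz":7.3,"twist":-0.01},{"dx":-2,"dy":0,"dz":9.6,"twist":-0.02},{"dx":-2,"dy":0,"dz":11.9,"twist":-0.03},{"dx":-2,"dy":0,"dz":14.2,"twist":-0.04},{"dx":-2,"dy":0,"dz":16.2,"twist":-0.05},{"dx":-2,"dy":0,"dz":17.7,"twist":-0.06},{"dx":-2,"dy":0,"dz":18.7,"twist":-0.06},{"dx":-2,"dy":0,"dz":19.2,"twist":-0.06}])

```text
clock: 13.23
position: [0.5439, 0.1296, 0.2685]
tool_rot: [2.05, 1.559, 0.522]
force: [-0.5, -0.1, -2.6]
grip_width: 0.0142
```

```bash
python3 - <<'E'
from tgt import *
plan([t[0],t[1],.25],ty)
E
```

```text
t 13.23 pos [0.5439 0.1296 0.2685] xaxis [ 0.01   0.006 -1.   ] yaw_y 0.043 q [ 0.07  0.39 -0.54  1.69  0.22  1.11 -0.5 ] F [-0.5 -0.1 -2.6] w 0.0142
dx dy dz [ 1.68 -2.36 28.13]
twist -0.109 or 3.032
```

Emit:
arm_command(commands=[{"dx":0,"dy":0,"dz":0.5,"twist":0},{"dx":0,"dy":-0.2,"dz":1.5,"twist":-0.01},{"dx":0,"dy":-0.4,"dz":3,"twist":-0.02},{"dx":0,"dy":-0.6,"dz":5,"twist":-0.03},{"dx":0,"dy":-0.8,"dz":7.3,"twist":-0.04},{"dx":0,"dy":-1,"dz":9.6,"twist":-0.05},{"dx":0,"dy":-1.2,"dz":11.9,"twist":-0.06},{"dx":0,"dy":-1.4,"dz":14.2,"twist":-0.07},{"dx":0,"dy":-1.6,"dz":16.2,"twist":-0.08},{"dx":0,"dy":-1.8,"dz":17.7,"twist":-0.09},{"dx":0,"dy":-2,"dz":18.7,"twist":-0.1},{"dx":0,"dy":-2,"dz":19.2,"twist":-0.11}])

```text
clock: 14.23
position: [0.532, -0.0641, 0.2673]
tool_rot: [1.943, 1.56, 0.525]
force: [1.2, 0.8, -3.1]
grip_width: 0.0138
```

```bash
python3 - <<'E'
from tgt import *
plan([t[0],t[1],.2],ty)
E
```

```text
t 14.23 pos [ 0.532  -0.0641  0.2673] xaxis [ 0.01   0.006 -1.   ] yaw_y 0.153 q [ 0.41  0.35 -0.51  1.75  0.18  1.09 -0.01] F [ 1.2  0.8 -3.1] w 0.0138
dx dy dz [ 6.68 -1.34  8.76]
twist 0.0 or -3.142
```

Emit:
arm_command(commands=[{"dx":0,"dy":-0.1,"dz":0.5,"twist":0},{"dx":0,"dy":-0.3,"dz":1.5,"twist":0},{"dx":0,"dy":-0.5,"dz":3,"twist":0},{"dx":0.7,"dy":-0.8,"dz":4.7,"twist":0},{"dx":2,"dy":-1.1,"dz":6.4,"twist":0},{"dx":3.6,"dy":-1.3,"dz":7.7,"twist":0},{"dx":5.6,"dy":-1.3,"dz":8.5,"twist":0},{"dx":7.6,"dy":-1.3,"dz":8.8,"twist":0},{"dx":9.6,"dy":-1.3,"dz":8.8,"twist":0},{"dx":11,"dy":-1.3,"dz":8.8,"twist":0},{"dx":11.7,"dy":-1.3,"dz":8.8,"twist":0},{"dx":11.7,"dy":-1.3,"dz":8.8,"twist":0}])

```text
clock: 15.23
position: [0.5332, -0.1521, 0.1486]
tool_rot: [2.108, 1.561, 0.69]
force: [-0.4, 0.8, -2.9]
grip_width: 0.014
```

```bash
python3 - <<'E'
from tgt import *
for n in("scene","top"):
    im=imaging.grab_frame(n); cv2.imwrite(f"pics/{n}13.png",im[:,:,::-1])
q=[cv2.resize(cv2.imread(f'pics/{n}13.png')[y:y+60,x:x+100],None,fx=6,fy=6,interpolation=cv2.INTER_CUBIC) for n,x,y in(('top',355,180),('scene',195,180))]
cv2.imwrite('pics/z13.png',cv2.resize(np.vstack(q),None,fx=.8,fy=.8))
plan([t[0],t[1],.045],ty)
E
```

```text
t 15.33 pos [ 0.5341 -0.1523  0.1504] xaxis [ 0.01   0.005 -1.   ] yaw_y 0.153 q [ 0.5   0.5  -0.44  1.83  0.27  0.85  0.08] F [ 0.1 -0.3 -1.3] w 0.014
dx dy dz [10.54 -0.24  0.02]
twist 0.0 or -3.141
```

View pics/z13.png

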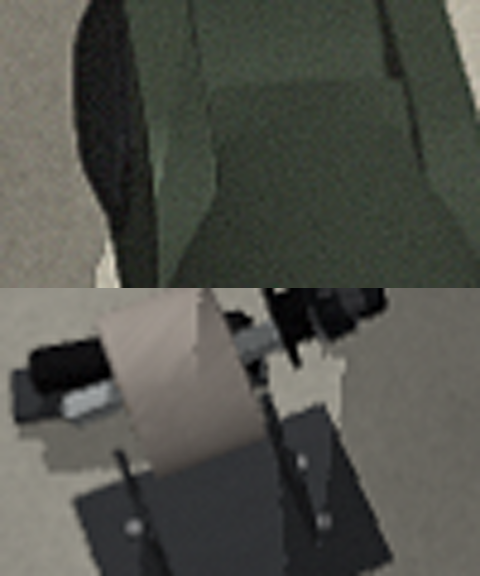

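```bash
cat > chk.py <<'E'
from ovb import *
from tgt import st
def chk(tag,z_off=.024,dxy=(0,0),win=(195,175,85,55),dyaw=0,stand=(.54425,-.23076,.1386),s=9,pitch=.004):
    o=sensors.observe(); A=R.from_euler('xyz',o['tool_rot']).as_matrix(); cy=np.arctan2(A[1,1],A[0,1])
    r=cy+.014; d0=np.array([.5471-.5499,.3622-.4409]); c,sn=np.cos(r),np.sin(r)
    mid=np.r_[o['position'][:2]+[c*d0[0]-sn*d0[1],sn*d0[0]+c*d0[1]],o['position'][2]+z_off]+np.r_[dxy,0]
    yaw=-1.595+r+dyaw
    print('mid',mid,'yaw',yaw,'stand bar yaw',stand[2]-np.pi/2)
    ovl(tag,mid,yaw,pitch,{'scene':win},s=s)
    im=cv2.imread(f'pics/ovb{tag}.png')
    for y in(-.043,-.038,.038,.043):
        P=np.array([[-.028,y,.006],[-.028,y,.091],[-.018,y,.091],[-.008,y,.076],[-.008,y,.062],[.008,y,.062],[.008,y,.076],[.018,y,.091],[.028,y,.091],[.028,y,.006]])
        cc,ss=np.cos(stand[2]),np.sin(stand[2]); W=np.c_[stand[0]+cc*P[:,0]-ss*P[:,1],stand[1]+ss*P[:,0]+cc*P[:,1],P[:,2]]
        q=((proj('scene',W)-[win[0],win[1]]+.5)*s).astype(int); cv2.polylines(im,[q.reshape(-1,1,2)],False,(255,255,0),1)
    cv2.imwrite(f'pics/ovb{tag}.png',im)
E
python3 -c "
from chk import *
chk('13')"
```

```text
mid [ 0.54446061 -0.23039937  0.17437342] yaw -1.4276881472004772 stand bar yaw -1.4321963267948965
```

View pics/ovb13.png

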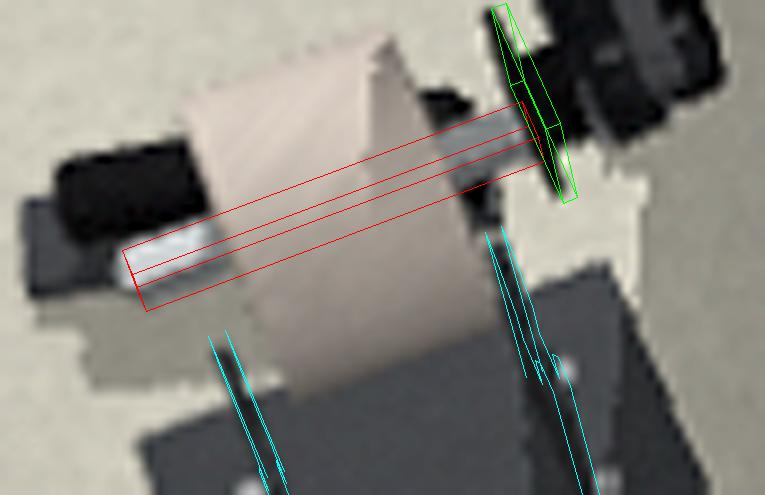

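```bash
python3 -c "
from chk import *
chk('13',z_off=.0265,dxy=(0,-.002))"
```

```text
mid [ 0.54446061 -0.23239937  0.17687342] yaw -1.4276881472004772 stand bar yaw -1.4321963267948965
```

View pics/ovb13.png

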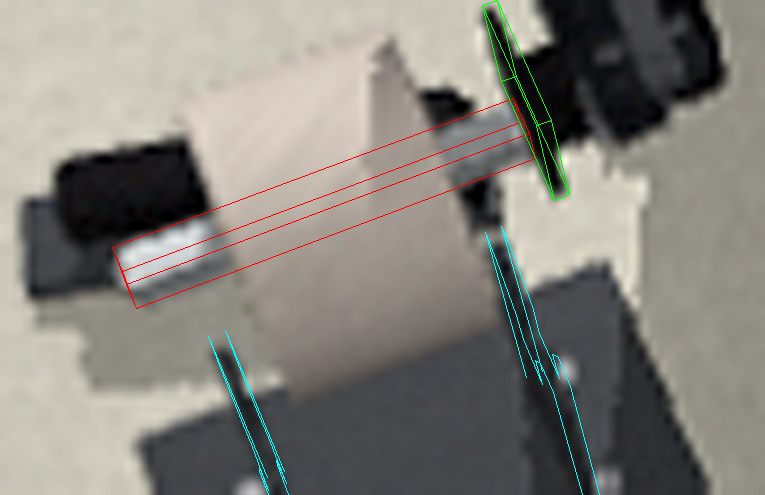

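Emit:
arm_command(commands=[{"dx":0.7,"dy":-0.1,"dz":0,"twist":0},{"dx":1.8,"dy":-0.1,"dz":0,"twist":0},{"dx":3,"dy":-0.1,"dz":0,"twist":0},{"dx":4.5,"dy":-0.1,"dz":0,"twist":0},{"dx":5.8,"dy":-0.1,"dz":0,"twist":0},{"dx":6.8,"dy":-0.1,"dz":0,"twist":0},{"dx":7.3,"dy":-0.1,"dz":0,"twist":0},{"dx":7.3,"dy":-0.1,"dz":0,"twist":0},{"dx":7.3,"dy":-0.1,"dz":0,"twist":0}])

```text
clock: 16.08
position: [0.534, -0.152, 0.0774]
tool_rot: [1.932, 1.559, 0.515]
force: [-0.7, -0.1, -3.3]
grip_width: 0.0141
```

```bash
python3 - <<'E'
from chk import *
from tgt import plan
im=imaging.grab_frame("scene"); cv2.imwrite("pics/scene14.png",im[:,:,::-1])
plan([.5331,-.1523,.045],.153)
chk('14',z_off=.024,dxy=(0,-.001))
E
```

```text
t 16.13 pos [ 0.5342 -0.1521  0.0778] xaxis [ 0.011  0.005 -1.   ] yaw_y 0.153 q [ 0.46  0.61 -0.4   1.88  0.33  0.71  0.03] F [-0.2 -0.2 -2.7] w 0.014
dx dy dz [ 3.27 -0.15  0.02]
twist 0.0 or -3.141
mid [ 0.54454387 -0.2311424   0.10175998] yaw -1.4276263853958189 stand bar yaw -1.4321963267948965
```

View pics/ovb14.png

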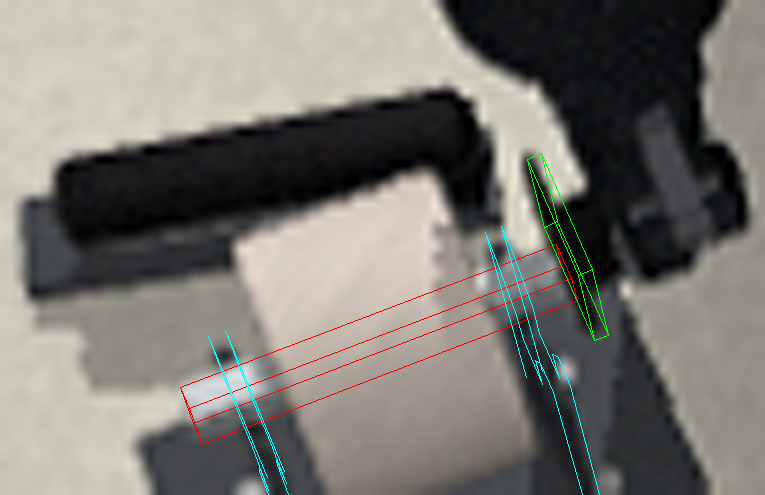

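Emit:
arm_command(commands=[{"dx":0.4,"dy":-0.1,"dz":0,"twist":0},{"dx":0.8,"dy":-0.1,"dz":0,"twist":0},{"dx":1.2,"dy":-0.1,"dz":0,"twist":0},{"dx":1.6,"dy":-0.1,"dz":0,"twist":0},{"dx":1.8,"dy":-0.1,"dz":0,"twist":0},{"dx":1.8,"dy":-0.1,"dz":0,"twist":0}])

```text
clock: 16.63
position: [0.5331, -0.152, 0.0592]
tool_rot: [1.938, 1.56, 0.52]
force: [-0.5, -0.4, -3.2]
grip_width: 0.0141
```

```bash
python3 - <<'E'
from chk import *
from tgt import plan
im=imaging.grab_frame("scene"); cv2.imwrite("pics/scene15.png",im[:,:,::-1])
plan([.5335,-.1523,.045],.153)
chk('15',z_off=.024,dxy=(0,-.001))
crop("pics/scene15.png",205,190,75,60,9,"pics/z15.png")
E
```

```text
t 16.68 pos [ 0.5333 -0.152   0.0595] xaxis [ 0.01   0.006 -1.   ] yaw_y 0.153 q [ 0.45  0.63 -0.38  1.89  0.35  0.67  0.01] F [ 0.2 -0.1 -2.7] w 0.014
dx dy dz [1.45 0.   0.04]
twist 0.0 or -3.141
mid [ 0.54363674 -0.23109927  0.0834723 ] yaw -1.42759547757545 stand bar yaw -1.4321963267948965
```

View pics/z15.png

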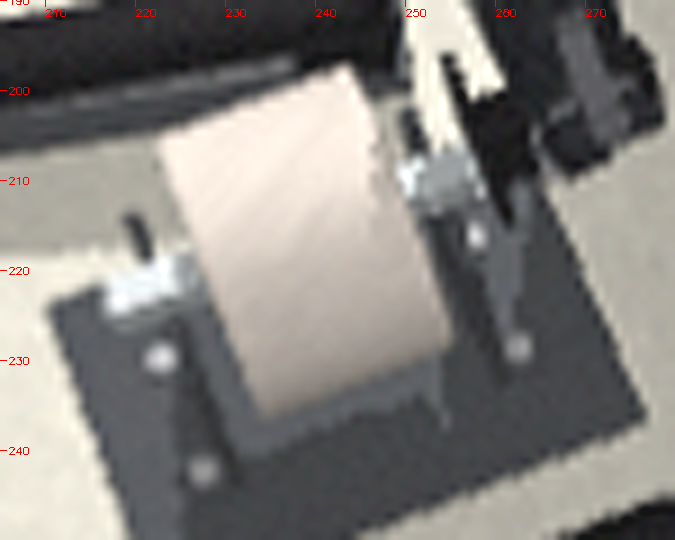

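Emit:
arm_command(commands=[{"dx":0.3,"dy":0,"dz":0,"twist":0},{"dx":0.6,"dy":0,"dz":0,"twist":0},{"dx":0.9,"dy":0,"dz":0,"twist":0},{"dx":1.1,"dy":0,"dz":0,"twist":0},{"dx":1.1,"dy":0,"dz":0,"twist":0}])

```text
clock: 17.1
position: [0.5332, -0.1519, 0.048]
tool_rot: [1.96, 1.56, 0.543]
force: [0.6, 0.6, -2.7]
grip_width: 0.0139
```

Emit:
arm_command(commands=[{"dx":0.1,"dy":0,"dz":0,"twist":0},{"dx":0.2,"dy":0,"dz":0,"twist":0},{"dx":0.3,"dy":0,"dz":0,"twist":0},{"dx":0.3,"dy":0,"dz":0,"twist":0}])

```text
clock: 17.43
position: [0.5331, -0.1519, 0.0448]
tool_rot: [1.967, 1.56, 0.55]
force: [-0.7, 0.3, -3.3]
grip_width: 0.0136
```

Emit:
arm_command(commands=[{"dx":0.1,"dy":0,"dz":0,"twist":0},{"dx":0.2,"dy":0,"dz":0,"twist":0},{"dx":0.2,"dy":0,"dz":0,"twist":0},{"dx":0.2,"dy":0,"dz":0,"twist":0}])

```text
clock: 17.77
position: [0.5332, -0.1519, 0.0428]
tool_rot: [1.964, 1.56, 0.547]
force: [0.2, 0.5, -2.3]
grip_width: 0.0141
```

Emit:
arm_command(commands=[{"dx":0.1,"dy":0,"dz":0,"twist":0},{"dx":0.2,"dy":0,"dz":0,"twist":0},{"dx":0.2,"dy":0,"dz":0,"twist":0},{"dx":0.2,"dy":0,"dz":0,"twist":0}])

```text
clock: 18.1
position: [0.5335, -0.1518, 0.0416]
tool_rot: [1.907, 1.559, 0.49]
force: [-5.3, 2.2, 16.9]
grip_width: 0.014
```

```bash
python3 - <<'E'
from chk import *
from tgt import plan
im=imaging.grab_frame("scene"); cv2.imwrite("pics/scene16.png",im[:,:,::-1])
plan([.5335,-.1523,.045],.153)
crop("pics/scene16.png",205,190,75,60,9,"pics/z16.png")
E
```

```text
t 18.15 pos [ 0.5334 -0.1518  0.0417] xaxis [ 0.01   0.005 -1.   ] yaw_y 0.154 q [ 0.44  0.66 -0.37  1.9   0.37  0.64 -0.  ] F [-5.7  2.4 16.3] w 0.0141
dx dy dz [-0.33  0.    0.05]
twist 0.001 or -3.141
```

View pics/z16.png

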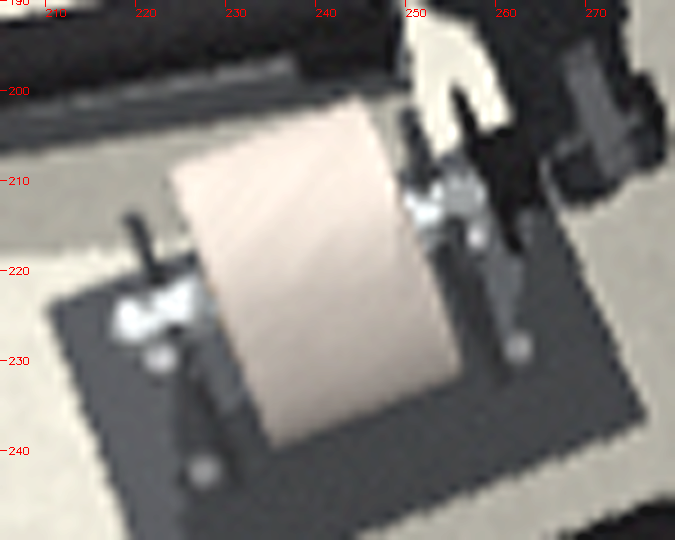

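Emit:
arm_command(commands=[{"dx":-0.1,"dy":0,"dz":0,"twist":0},{"dx":-0.1,"dy":0,"dz":0,"twist":0},{"dx":-0.1,"dy":0,"dz":0,"twist":0}])

```text
clock: 18.4
position: [0.5334, -0.1518, 0.0426]
tool_rot: [1.907, 1.559, 0.49]
force: [-0.2, -0.5, -1.1]
grip_width: 0.0139
```

Emit:
arm_command(commands=[{"dx":0,"dy":0,"dz":0,"twist":0},{"dx":0,"dy":0,"dz":0,"twist":0},{"dx":0,"dy":0,"dz":0,"twist":0},{"dx":0,"dy":0,"dz":0,"twist":0},{"dx":0,"dy":0,"dz":0,"twist":0},{"dx":0,"dy":0,"dz":0,"twist":0}], grip=0.1, squeeze=40)

```text
clock: 18.9
position: [0.5335, -0.1518, 0.0426]
tool_rot: [1.902, 1.559, 0.485]
force: [0.2, -0.2, 0.3]
grip_width: 0.0384
```

```bash
python3 - <<'E'
from chk import *
from tgt import plan
im=imaging.grab_frame("scene"); cv2.imwrite("pics/scene17.png",im[:,:,::-1])
plan([.5335,-.1523,.045],.153)
crop("pics/scene17.png",205,190,75,60,9,"pics/z17.png")
E
```

```text
t 18.95 pos [ 0.5334 -0.1518  0.0426] xaxis [ 0.01   0.005 -1.   ] yaw_y 0.153 q [ 0.44  0.66 -0.37  1.9   0.37  0.64 -0.  ] F [-0.4 -0.5 -0.9] w 0.0384
dx dy dz [-0.24  0.    0.05]
twist 0.0 or -3.141
```

View pics/z17.png

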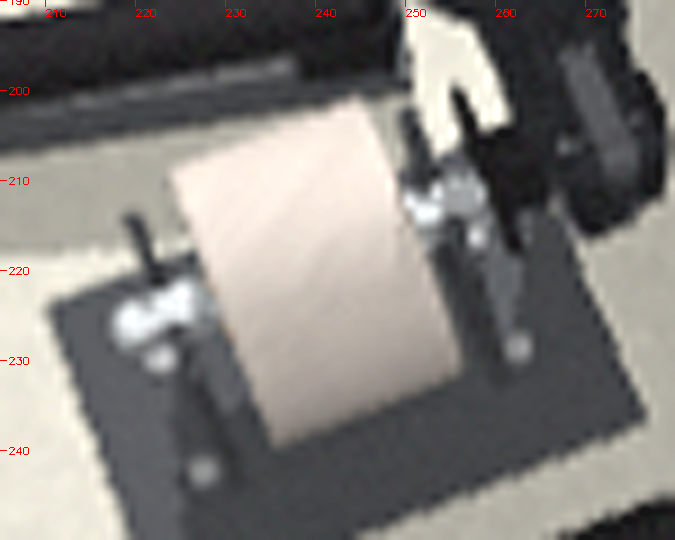

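Emit:
arm_command(commands=[{"dx":-0.5,"dy":0,"dz":0,"twist":0},{"dx":-1.5,"dy":0,"dz":0,"twist":0},{"dx":-3,"dy":0,"dz":0,"twist":0},{"dx":-5,"dy":0,"dz":0,"twist":0},{"dx":-8,"dy":0,"dz":0,"twist":0},{"dx":-11,"dy":0,"dz":0,"twist":0},{"dx":-14,"dy":0,"dz":0,"twist":0},{"dx":-17,"dy":0,"dz":-3,"twist":0},{"dx":-20,"dy":0,"dz":-7,"twist":0},{"dx":-21,"dy":0,"dz":-11,"twist":0},{"dx":-21,"dy":0,"dz":-15,"twist":0},{"dx":-21,"dy":0,"dz":-18,"twist":0}])

```text
clock: 19.95
position: [0.5034, 0.0273, 0.2556]
tool_rot: [1.797, 1.557, 0.38]
force: [0.7, 0.3, 0.2]
grip_width: 0.0386
```

```bash
python3 - 18 <<'E'
from snap import *
snap('18',tw=(360,175,85,60),sw=(200,180,85,60),s=8)
im=cv2.imread('pics/z18.png');cv2.imwrite('pics/z18.png',cv2.resize(im,None,fx=.62,fy=.62))
E
```

```text
(no output)
```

View pics/z18.png

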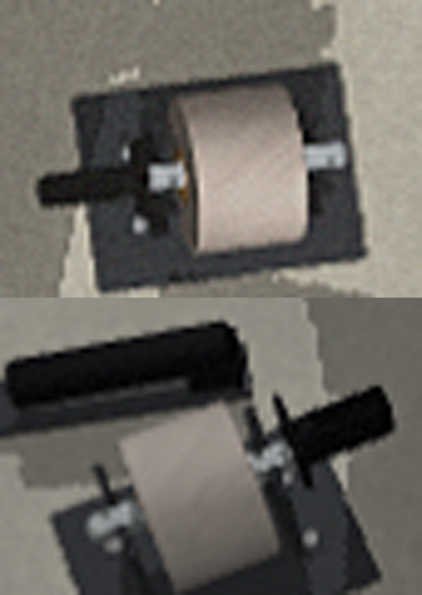

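View pics/top18.png

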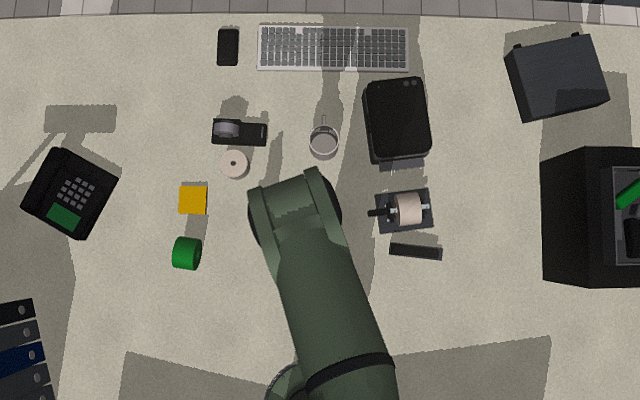

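```bash
python3 - <<'E'
from go import *
from ovb import *
for n,(x0,y0,w,h) in {'top':(378,190,60,38),'scene':(210,185,60,45)}.items():
    pass
mid=np.array([.5436,-.2311,.068]); ovl('18',mid,-1.4276,0,{'top':(370,188,68,40),'scene':(207,185,68,45)},s=9)
print(sensors.observe()['force'])
E
```

```text
[ 1.1049415  -0.87935003 -0.75561454]
```

View pics/ovb18.png

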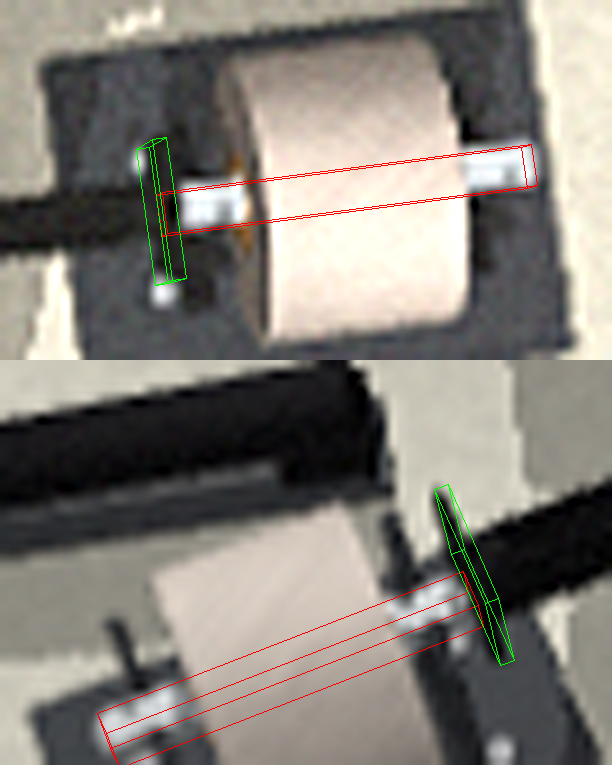

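View pics/scene18.png

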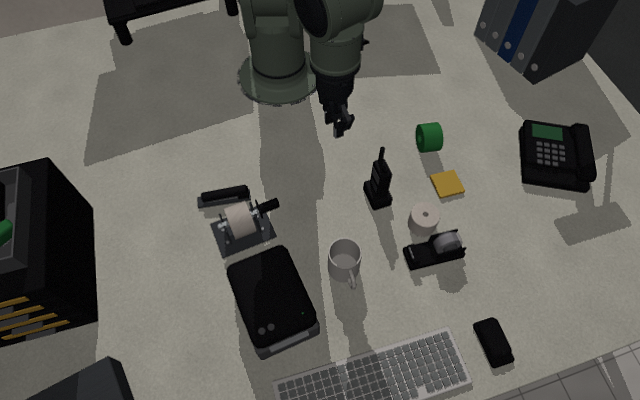

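```bash
python3 - <<'E'
from workcell import order
print(order.job_done())
E
```

```text
the job is handed in; nothing more can be done
None
```

The label roll now hangs on the spindle between the two cheeks, with the bar down in both slots of the roll stand. I took the spindle by its grip and ran the bar through the core from the notes side. I then lifted the roll over the radio, set it down, released it and backed away, and handed in at about 20 s of the 54 s.

**Last checks:**
- In both cameras the bar lies level along the slot line at seated height, to within about 1 pixel.
- The roll sits clear of both cheeks, and the flange is outside its cheek.
- The spindle did not shift on release.
- The radio, notes, till roll, tape, mug, stapler and green roll looked unmoved.
- The final force was about zero, with the arm well clear.

**What failed or disagreed:**
- **Missed first grasp:** the fingers shut on nothing, just above the grip. The images put the fingertips about 30 mm higher than the reported tool point implied. I went down about 34 mm and the second grasp held; nothing had moved.
- **Rejected move:** one command failed validation because I left out the twist, and the arm did not move.
- **Camera mismatch:** the two cameras disagree on the stand position by about 2–3 mm, so I aimed in between. Setting down pressed to about 17 N with about 6 N sideways, so I backed off 1 mm before letting go.

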